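# Gang up brass profiles in the sliding-jaw vice

## Robot

A 7-joint arm with a two-finger parallel gripper is mounted at the origin on the work surface. World frame = base frame: x ahead of the robot, y to its left, z up, the work surface at z = 0. Lengths are in m, angles in degrees, forces in N, time in s.
With the tool pointing down it reaches from about 0.425 to 0.875 m from the base axis. Payload 4.7 kg.
Tool frame: the origin (TCP) lies on the centre line of the jaws, within the pads' length; the fingertips stand 19 mm ahead of it and the grasp point (between the pads) is the TCP; z points along the fingers, y is the line along which they close (so a half turn about z gives the same grasp; the last joint's range is limited). The gripper opens to 87 mm and grips with 3 to 60 N. Pads are 19 mm wide; open, the fingers measure 117 mm over their backs; the gripper's body (75 mm by 190 mm) begins 51 mm behind the grasp point.
Start: joints at [-66.629, 18.392, -4.016, 83.108, 1.295, 78.541, -3.26], TCP at [0.249, 0.6, 0.242] pointing down, gripper open.
Joint ranges: [-163.93, 163.93], [-17.29, 119.83], [-79.2, 71.16], [3.27, 140.29], [-89.18, 269.18], [5.43, 117.66], [-154.24, 154.24]. Speed limits (degrees/s): [147.25, 147.25, 180, 180, 180, 180, 180].

## Interface

Orientations are given as [roll, pitch, yaw] about the fixed x, y, z axes, in that order (R = Rz(yaw) Ry(pitch) Rx(roll)).
In Python, from cell import env, imaging gives the robot as it stands.
- The arm moves only by the shell command python3 -m crank 'ROWS' [OPENING] [FORCE]. ROWS is JSON, a list of rows, each an object of numbers: "x", "y", "z": the shift along the tool's x, y, z in m; "turn": the turn about the tool's z in rad. In form: [{"x": .., "y": .., "z": .., "turn": ..}, ...]. A call has 1 to 12 rows; each row is the pose to reach, as a shift and turn from the pose commanded when the call began, along the tool's axes at that moment; what a row does not reach only later rows make up. A row lasts 1/8 s, in which the tool goes at most 62.5 mm and 10.7 degrees, less where a joint would pass 70% of its speed; a pose out of reach is approached as far as the arm can. A call with a gripper value outside its range is refused whole. OPENING is the finger opening in m, from 0 to 0.087, set as the call begins (- or left out, the last holds). The fingers move at their own pace and stop on an object; FORCE is the grip in N (left out, the last holds). Time passes only in rows, so rows that repeat a pose let the fingers close. It gives the time, the measured TCP pose, the force, the opening and the grip force at its end, in the units of the state.
- env.get_obs(): the state, without advancing time (a new reading comes with each control period).
- imaging.read_camera(name): name is "scene" or "top"; returns the picture (420x560x3 uint8, red, green, blue); there is no depth.
- imaging.get_calibration(name): a dict with "camera_matrix" (3x3 intrinsics, pixels), "position" and "attitude" of the camera in the world. Camera axes: x right, y up, looking along -z (the intrinsics and any distortion apply to the point x, -y, -z); pixel columns grow to the right and rows downward; lengths in m; the calibration is good to about 2 mm. A picture is of the moment at which its call begins. get_calibration takes no time and is no camera call.
- env.sign_off(): hands the job in; it is judged then, once.
The state is a dict: "time_s": time; "qpos": joint angles; "joint_velocities": joint speeds; "effort": joint torques, N m; "tool_pos": TCP position; "tool_rot": TCP orientation; "force": force on the tool from outside, world axes, zero at the start; "wrist_torque": the same for the moment, N m; "grip_width": finger opening in m; "grasp_force": force on a finger pad.
Only numpy, scipy, OpenCV 4.12 (cv2) and the standard library are available. Lean on these libraries where they do the work, as an engineer would, in place of code of your own. Each camera call takes 0.05 s, during which the arm holds its last target. There are 200 camera calls.

## Task

Set up the green bench vice for sanding: its sliding jaw is locked, so hold its thumb button down while you slide it right back, then lay every brass T-profile from the mat side by side in the vice bed, web upwards and pointing across the slide. Then, again with the button held down, slide the jaw up to them until they lie flange to flange against the fixed jaw, let the button spring up so that the jaw is locked, and press the hold-down lever down over the bars until it clicks and stays down. Leave the sanding block and the tape measure on the mat where they are.

Things in the scene. Friction and masses are not known exactly. Their poses are not given: they have to be found in the camera images.
- vice: green bench vice, fixed left or right of the mat; base plate 156 (x) x 290 (y) mm, lever foot jutting out at +x. y: slide direction, x: direction of the bars in the bed. Origin on the bench under the bed's middle; bed floor at z = 10 mm. Steel rails along both sides, inner faces at x = +-63 mm, up to z = 23 mm: the bars (120 mm) have 3 mm to spare at each end
- fixed_face (a point): foot of the fixed jaw's face, middle of its width, at bed-floor height; axes as the vice's: the bed lies towards +y. The fixed jaw stands across the vice's -y end (face at y = -125 mm of the vice), its top 54 mm above the bench
- jaw_face (a point): foot of the sliding jaw's face (120 mm wide, up to 58 mm above the bench), middle of its width, at bed-floor height; axes as the vice's. A rear wall as high stands 53 mm behind it (+y). Between plate and wall is the thumb well, 44 mm along y, with the button in it: push on either of its walls to slide the jaw, 2 N plus the bars' drag
- jaw (a joint): clear gap between the jaws, m, 0 to 0.195 (slid right back). A sprung pin on the button locks it: with the button up the gap can only be 0-0.040 (parked: the start), 0.068-0.078, 0.104-0.114, 0.140-0.150 (two, three, four bars side by side) or 0.175-0.195 (slid back). Elsewhere the pin rides under the rail, the button stays partly down and the jaw is not locked
- release_top (a point): centre of the top face of the thumb release button, a black rubber plate 52 mm (x) by 43 mm (y), 44 mm above the bench when up, in the well of the sliding jaw, 20 mm to -x of the jaw's middle. Moves with it
- release (a joint): how far the button is pressed, m: 0 up, 0.008 fully down (6 N; 2 N to start). The jaw slides freely once it is 0.006 or more down; released over a slot it springs back to 0 (locked), elsewhere it stays at about 0.005
- lever_grip (a point): centre of the black roller (18 mm diameter, 50 mm long along the vice's y) at the free end of the hold-down lever: press here from above; 35 mm to +y of the fixed face
- lever_hinge (a point): centre of the lever's hinge, 66 mm above the bench, 105 mm from the roller's centre; the hinge axis is the vice's y
- lever (a joint): angle pressed, rad: 0 raised (69 degrees above level, leaning towards the bars), 1.2 level, its stop. Sprung back up, 2 N at the roller but up to 9 N pressed straight down while steep: follow the roller's arc; from about 0.87 a ball catch resists (up to 9 N); past about 1.1 it holds the lever, which then rests at 1.11
- bar1: brass-coloured aluminium T-profile lying flange down, web up: 120 mm long (own x axis), flange 36 mm wide (y) and 10 mm thick, web 10 mm thick along its middle rising to 36 mm total height; 0.2 kg nominal. Origin: centre of the underside; z up. All bars are alike; only some are present in a run (None when absent)
- bar2: another such bar, as bar1; may be absent
- bar3: another such bar, as bar1; may be absent
- bar4: another such bar, as bar1; may be absent
- bar5: another such bar, as bar1; may be absent
- mat: black rubber mat, 310 (x) x 345 (y) mm, 3 mm thick, fixed on the bench, origin at the centre of its underside. The bars lie on it, roughly along its x
- sand1: bystander: sanding block, 95 x 44 x 28 mm, on the edge of the mat nearest the robot; origin centre of the underside
- tape: bystander: tape measure, 30 (x) x 70 (y) x 62 mm, on the far edge of the mat; origin centre of the underside

How it is judged (in metres and radians):
On the way, in this order (a step that is already met when the one before it is completed fails the run):
1. the sliding jaw is slid right back (gap over 165 mm) (value of joint jaw above 0.165 m), for 0.1 s.
2. all bars present lie flat in the bed, web up, between the jaws, lever still up (x of bar1 in the frame of vice between -0.01 and 0.01 m and y of each of bar1, bar2, bar3, bar4, bar5 in the frame of fixed_face above 0.012 m and y of each of bar1, bar2, bar3, bar4, bar5 in the frame of jaw_face below -0.012 m and z of bar1 in the frame of vice between 0.005 and 0.0135 m and angle between each of bar1, bar2, bar3, bar4, bar5's own z axis and vertical below 0.12 rad and x of bar2 in the frame of vice between -0.01 and 0.01 m and z of bar2 in the frame of vice between 0.005 and 0.0135 m and x of bar3 in the frame of vice between -0.01 and 0.01 m and z of bar3 in the frame of vice between 0.005 and 0.0135 m and x of bar4 in the frame of vice between -0.01 and 0.01 m and z of bar4 in the frame of vice between 0.005 and 0.0135 m and x of bar5 in the frame of vice between -0.01 and 0.01 m and z of bar5 in the frame of vice between 0.005 and 0.0135 m and contact force between the fingers and bar1 below 0.3 N and contact force between the fingers and bar2 below 0.3 N and contact force between the fingers and bar3 below 0.3 N and contact force between the fingers and bar4 below 0.3 N and contact force between the fingers and bar5 below 0.3 N and value of joint lever below 0.5 rad and value of joint jaw above 0.15 m), for 0.2 s.
3. the jaw is closed up on the bars and locked, the lever still up (x of bar1 in the frame of vice between -0.01 and 0.01 m and y of each of bar1, bar2, bar3, bar4, bar5 in the frame of fixed_face above 0.012 m and y of each of bar1, bar2, bar3, bar4, bar5 in the frame of jaw_face below -0.012 m and z of bar1 in the frame of vice between 0.005 and 0.0135 m and angle between each of bar1, bar2, bar3, bar4, bar5's own z axis and vertical below 0.12 rad and x of bar2 in the frame of vice between -0.01 and 0.01 m and z of bar2 in the frame of vice between 0.005 and 0.0135 m and x of bar3 in the frame of vice between -0.01 and 0.01 m and z of bar3 in the frame of vice between 0.005 and 0.0135 m and x of bar4 in the frame of vice between -0.01 and 0.01 m and z of bar4 in the frame of vice between 0.005 and 0.0135 m and x of bar5 in the frame of vice between -0.01 and 0.01 m and z of bar5 in the frame of vice between 0.005 and 0.0135 m and (horizontal distance between bar1 and bar2 below 0.043 m or horizontal distance between bar1 and bar3 below 0.043 m or horizontal distance between bar1 and bar4 below 0.043 m or horizontal distance between bar1 and bar5 below 0.043 m) and (horizontal distance between bar2 and bar1 below 0.043 m or horizontal distance between bar2 and bar3 below 0.043 m or horizontal distance between bar2 and bar4 below 0.043 m or horizontal distance between bar2 and bar5 below 0.043 m) and (horizontal distance between bar3 and bar1 below 0.043 m or horizontal distance between bar3 and bar2 below 0.043 m or horizontal distance between bar3 and bar4 below 0.043 m or horizontal distance between bar3 and bar5 below 0.043 m) and (horizontal distance between bar4 and bar1 below 0.043 m or horizontal distance between bar4 and bar2 below 0.043 m or horizontal distance between bar4 and bar3 below 0.043 m or horizontal distance between bar4 and bar5 below 0.043 m) and (horizontal distance between bar5 and bar1 below 0.043 m or horizontal distance between bar5 and bar2 below 0.043 m or horizontal distance between bar5 and bar3 below 0.043 m or horizontal distance between bar5 and bar4 below 0.043 m) and y of any of bar1, bar2, bar3, bar4, bar5 in the frame of fixed_face below 0.025 m and y of any of bar1, bar2, bar3, bar4, bar5 in the frame of jaw_face above -0.025 m and value of joint release below 0.002 m and value of joint jaw below 0.155 m and value of joint lever below 0.5 rad), for 0.2 s.
4. the lever is down and held by its catch (value of joint lever above 1.08 rad), for 0.2 s.
At the end, for the whole second after the job is handed in: every bar present flat in the bed, web up (tilt under 0.12 rad, within 10 mm of mid-bed in x); gaps between bars under 6 mm, to either jaw under 7 mm; release button up (under 2 mm: jaw locked); lever held past 1.08 rad; all at rest (x of bar1 in the frame of vice between -0.01 and 0.01 m and y of each of bar1, bar2, bar3, bar4, bar5 in the frame of fixed_face above 0.012 m and y of each of bar1, bar2, bar3, bar4, bar5 in the frame of jaw_face below -0.012 m and z of bar1 in the frame of vice between 0.005 and 0.0135 m and angle between each of bar1, bar2, bar3, bar4, bar5's own z axis and vertical below 0.12 rad and x of bar2 in the frame of vice between -0.01 and 0.01 m and z of bar2 in the frame of vice between 0.005 and 0.0135 m and x of bar3 in the frame of vice between -0.01 and 0.01 m and z of bar3 in the frame of vice between 0.005 and 0.0135 m and x of bar4 in the frame of vice between -0.01 and 0.01 m and z of bar4 in the frame of vice between 0.005 and 0.0135 m and x of bar5 in the frame of vice between -0.01 and 0.01 m and z of bar5 in the frame of vice between 0.005 and 0.0135 m and (horizontal distance between bar1 and bar2 below 0.043 m or horizontal distance between bar1 and bar3 below 0.043 m or horizontal distance between bar1 and bar4 below 0.043 m or horizontal distance between bar1 and bar5 below 0.043 m) and (horizontal distance between bar2 and bar1 below 0.043 m or horizontal distance between bar2 and bar3 below 0.043 m or horizontal distance between bar2 and bar4 below 0.043 m or horizontal distance between bar2 and bar5 below 0.043 m) and (horizontal distance between bar3 and bar1 below 0.043 m or horizontal distance between bar3 and bar2 below 0.043 m or horizontal distance between bar3 and bar4 below 0.043 m or horizontal distance between bar3 and bar5 below 0.043 m) and (horizontal distance between bar4 and bar1 below 0.043 m or horizontal distance between bar4 and bar2 below 0.043 m or horizontal distance between bar4 and bar3 below 0.043 m or horizontal distance between bar4 and bar5 below 0.043 m) and (horizontal distance between bar5 and bar1 below 0.043 m or horizontal distance between bar5 and bar2 below 0.043 m or horizontal distance between bar5 and bar3 below 0.043 m or horizontal distance between bar5 and bar4 below 0.043 m) and y of any of bar1, bar2, bar3, bar4, bar5 in the frame of fixed_face below 0.025 m and y of any of bar1, bar2, bar3, bar4, bar5 in the frame of jaw_face above -0.025 m and value of joint release below 0.002 m and value of joint jaw below 0.155 m and value of joint lever above 1.08 rad and linear speed of each of bar1, bar2, bar3, bar4, bar5 below 0.02 m/s); the robot touches nothing.
It fails at once if the sanding block or the tape measure on the mat is pushed more than 80 mm (distance of any of sand1, tape from where it was at the start of the episode above 0.08 m).
It fails at once if the tape measure is tipped over (angle between tape's own z axis and vertical above 0.7 rad).
Of bar1, bar2, bar3, bar4, bar5 only 3 to 4 are there at a start; the rules pass over those that are not, and their reading is None.
At some moment in a run one of bar1, bar2, bar3, bar4, bar5 may be knocked a few centimetres aside while the robot is not near it.
Once in a run the grip may slacken for a moment while it holds something.
It also fails if it takes over 208 s, if anything falls off the work surface, if the arm or the gripper's body presses on something with over 40 N, if the wrist force passes 120 N, or if a joint passes its speed limit or range.

## Working session

There is one attempt and no reset: what is moved stays moved. The work goes in short steps, Python scripts to look and compute and a shell command to move; the robot and the scene stay as the last step left them, time stands still between calls to the robot, and variables do not carry over. Pictures are saved under pics/ and viewed, at most 14 in all, crops included, and the job is handed in when it is done.

```bash
mkdir -p pics; ls
python3 - <<'E'
from cell import env, imaging
import cv2, numpy as np
np.set_printoptions(precision=4,suppress=True)
o=env.get_obs(); print({k:o[k] for k in('time_s','tool_pos','tool_rot','force','grip_width')})
for n in('top','scene'):
    im=imaging.read_camera(n); cv2.imwrite(f'pics/{n}0.png',im[:,:,::-1]); print(n,imaging.get_calibration(n))
E
```

```text
pics
{'time_s': 0.0, 'tool_pos': array([0.2493, 0.5997, 0.2404]), 'tool_rot': array([-179.8883,    0.0084,  157.4383]), 'force': array([ 0.654 , -0.1219, -0.6127]), 'grip_width': 0.08727855753899876}
top {'camera_matrix': array([[406.4619,   0.    , 273.0346],
       [  0.    , 406.4619, 209.4319],
       [  0.    ,   0.    ,   1.    ]]), 'position': array([ 0.4634, -0.0495,  1.0222]), 'attitude': array([  3.9058,   1.4633, -91.1459])}
scene {'camera_matrix': array([[447.2732,   0.    , 274.1152],
       [  0.    , 447.2732, 207.9798],
       [  0.    ,   0.    ,   1.    ]]), 'position': array([1.1379, 0.3716, 0.567 ]), 'attitude': array([ 58.9247,  -1.094 , 125.3066])}
```

View pics/top0.png

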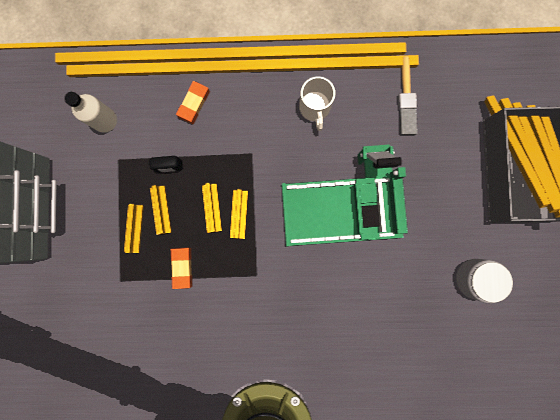

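View pics/scene0.png

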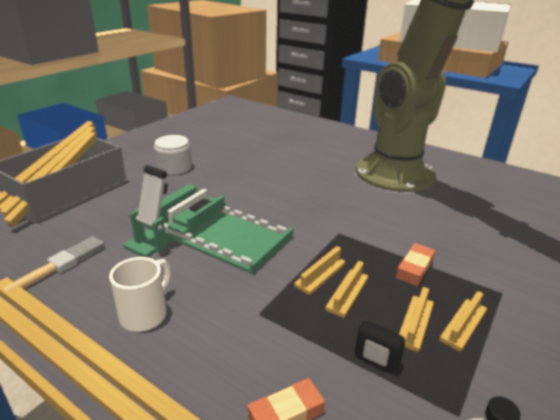

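The top view shows the vice at right (bed cols 285–358, jaw parked at ~358–385, lever roller at about (387,161)). There are four bars on the mat near cols 133, 160, 211 and 239, the tape at (165,163) and the sanding block at (180,268). The vice's +y points left in the image, so its frame is close to the world axes.

```bash
cat > h.py <<'E'
from cell import env, imaging
import cv2, numpy as np
from scipy.spatial.transform import Rotation as Ro
np.set_printoptions(precision=4,suppress=True)
def cam(n):
    c=imaging.get_calibration(n); return c['camera_matrix'],Ro.from_euler('xyz',c['attitude'],degrees=True).as_matrix(),c['position']
def ray(n,uv,z):
    K,R,p=cam(n); uv=np.atleast_2d(uv).astype(float); d=(np.c_[uv,np.ones(len(uv))]@np.linalg.inv(K).T)*[1,-1,-1]@R.T
    return p+d*((z-p[2])/d[:,2])[:,None]
def proj(n,P):
    K,R,p=cam(n); q=((np.atleast_2d(P)-p)@R)*[1,-1,-1]@K.T; return q[:,:2]/q[:,2:]
def grab(n,f=None):
    im=imaging.read_camera(n)[:,:,::-1].copy()
    if f: cv2.imwrite('pics/'+f,im)
    return im
def mask(im,lo,hi): return cv2.inRange(cv2.cvtColor(im,cv2.COLOR_BGR2HSV),lo,hi)
def bars(im,roi,z=.013):
    m=mask(im,(15,100,60),(32,255,255)); k=np.zeros_like(m); k[roi[1]:roi[3],roi[0]:roi[2]]=255; m&=k
    out=[]
    for c in cv2.findContours(m,cv2.RETR_EXTERNAL,cv2.CHAIN_APPROX_NONE)[0]:
        if cv2.contourArea(c)<150: continue
        r=cv2.minAreaRect(c); b=ray('top',cv2.boxPoints(r),z)
        e=[b[1]-b[0],b[2]-b[1]]; l=max(e,key=np.linalg.norm); w=min(e,key=np.linalg.norm); l=l*np.sign(l[0])
        out.append((r[0],b.mean(0)[:2],np.linalg.norm(l),np.linalg.norm(w),np.degrees(np.arctan2(l[1],l[0]))))
    return sorted(out,key=lambda t:-t[1][1])
E
python3 - <<'E'
from h import *
im=cv2.imread('pics/top0.png')
for b in bars(im,(118,175,256,258)): print(b)
g=mask(im,(55,80,40),(90,255,255)); g[:,420:]=0; g[:,:275]=0
L=[];T=[];B=[]
for c in range(292,352):
    r=np.nonzero(g[150:270,c])[0]+150; T.append((c+.0,r.min()-.5)); B.append((c,r.max()+.5))
for r in range(192,240):
    c=np.nonzero(g[r])[0]; L.append((c.min()-.5,r))
for n,pts in(('T',T),('B',B),('L',L)):
    P=ray('top',pts,.010)[:,:2]; 
    i=0 if n!='L' else 1
    f=np.polyfit(P[:,1-i],P[:,i],1); res=P[:,i]-np.polyval(f,P[:,1-i]); print(n,f,res.std(),P.mean(0))
big=cv2.resize(im[140:260,275:415],None,fx=5,fy=5,interpolation=cv2.INTER_CUBIC); cv2.imwrite('pics/v0.png',big)
E
```

```text
((133.1913299560547, 227.90985107421875), array([0.4943, 0.326 ]), np.float64(0.12328327530278449), np.float64(0.041342859546983565), np.float64(-4.278790349804545))
((159.97999572753906, 208.8599853515625), array([0.5407, 0.2584]), np.float64(0.12478728428293896), np.float64(0.04007267496953096), np.float64(8.010867855522822))
((211.13414001464844, 206.70733642578125), array([0.5433, 0.1295]), np.float64(0.12557366757033409), np.float64(0.0386614359768408), np.float64(5.714045302475875))
((238.39825439453125, 213.52658081054688), array([0.5247, 0.0614]), np.float64(0.12278134013749185), np.float64(0.03858188244993388), np.float64(-4.559309371171852))
T [-0.05   0.595] 0.0007208752948400918 [ 0.6023 -0.1477]
B [-0.0496  0.4397] 0.0007280838103846793 [ 0.4468 -0.1433]
L [ 0.0513 -0.0773] 0.0007583009045455195 [ 0.5174 -0.0507]
```

View pics/v0.png

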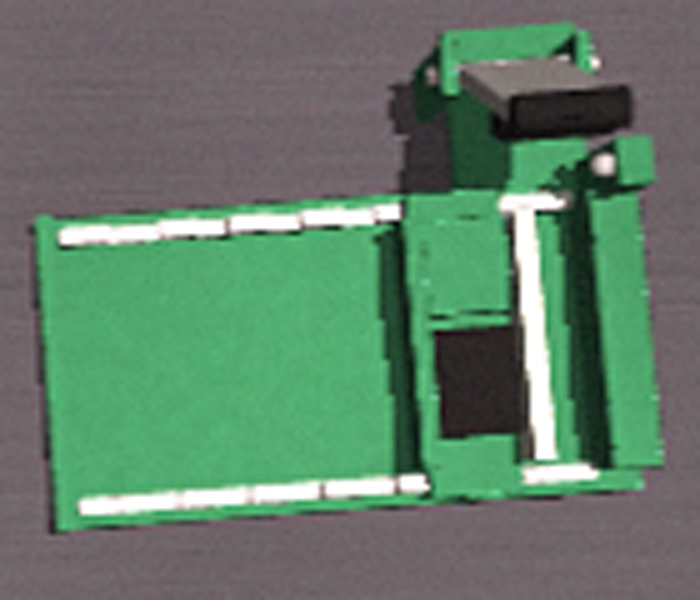

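The crop shows the button centred at about crop (480,382), i.e. (371,216) in the full image. The roller is at about (389,162), and the fixed jaw is at cols ~393–405. The plate measures 155 mm against 156, so the vice pose holds up.

```bash
cat >> h.py <<'E'
VO=np.array([.527,-.1955]); VY=2.88; c,s=np.cos(np.radians(VY)),np.sin(np.radians(VY)); VR=np.array([[c,-s],[s,c]])
def tov(p): return (np.asarray(p)[...,:2]-VO)@VR
def tow(v): return VO+VR@np.array(v)
def need(xy,z,yaw):
    o=env.get_obs(); R=Ro.from_euler('xyz',o['tool_rot'],degrees=True).as_matrix()
    d=R.T@(np.r_[xy,z]-o['tool_pos']); t=-(yaw-o['tool_rot'][2]); t=(t+90)%180-90
    print('at',o['tool_pos'],o['tool_rot'],'shift',d,'turn',np.radians(t))
E
python3 - <<'E'
from h import *
im=cv2.imread('pics/top0.png')
m=mask(im,(0,0,0),(180,120,60))[195:235,355:385]; 
cs=max(cv2.findContours(m,cv2.RETR_EXTERNAL,cv2.CHAIN_APPROX_NONE)[0],key=cv2.contourArea); r=cv2.minAreaRect(cs); print(r)
for uv in((371,216.4),(r[0][0]+355,r[0][1]+195)):
    p=ray('top',uv,.044)[0]; print(p,tov(p))
p=ray('top',(389,162),.164)[0]; print('roller',p,tov(p))
p=tow(tov(ray('top',(371,216.4),.044)[0])); need(p,.12,182.88)
E
```

```text
((15.7213134765625, 20.934425354003906), (21.366436004638672, 17.020719528198242), 84.80557250976562)
[ 0.5089 -0.2603  0.044 ] [-0.0214 -0.0638]
[ 0.51   -0.2596  0.044 ] [-0.0202 -0.0632]
roller [ 0.6178 -0.2765  0.164 ] [ 0.0866 -0.0855]
at [0.2493 0.5998 0.2406] [-179.9035    0.0073  157.44  ] shift [-0.5697 -0.6945  0.1218] turn -0.44401098573133
```

```bash
python3 -m crank '[{"x":-0.04,"y":-0.03,"turn":-0.05},{"x":-0.09,"y":-0.064,"turn":-0.1},{"x":-0.14,"y":-0.1,"turn":-0.15},{"x":-0.19,"y":-0.135,"turn":-0.2},{"x":-0.24,"y":-0.17,"turn":-0.25},{"x":-0.29,"y":-0.205,"turn":-0.3},{"x":-0.34,"y":-0.24,"turn":-0.36},{"x":-0.385,"y":-0.273,"turn":-0.42},{"x":-0.385,"y":-0.273,"turn":-0.444},{"x":-0.385,"y":-0.273,"turn":-0.444}]' 0 20
python3 - <<'E'
from h import *
need(tow((-.0205,-.0635)),.10,182.88)
E
```

```text
at [0.2493 0.5998 0.2406] [-179.9035    0.0073  157.44  ] shift [-0.5703 -0.6938  0.1418] turn -0.44401098573133invalid input
```

```bash
python3 -m crank '[{"x":-0.04,"y":-0.03,"z":0,"turn":-0.05},{"x":-0.09,"y":-0.064,"z":0,"turn":-0.1},{"x":-0.14,"y":-0.1,"z":0,"turn":-0.15},{"x":-0.19,"y":-0.135,"z":0,"turn":-0.2},{"x":-0.24,"y":-0.17,"z":0,"turn":-0.25},{"x":-0.29,"y":-0.205,"z":0,"turn":-0.3},{"x":-0.34,"y":-0.24,"z":0,"turn":-0.36},{"x":-0.385,"y":-0.273,"z":0,"turn":-0.42},{"x":-0.385,"y":-0.273,"z":0,"turn":-0.444},{"x":-0.385,"y":-0.273,"z":0,"turn":-0.444}]' 0 20
python3 - <<'E'
from h import *
need(tow((-.0205,-.0635)),.10,182.88)
E
```

```text
time_s: 1.35
tool_pos: [0.4997, 0.2009, 0.2412]
tool_rot: [180.0, -0.1, -177.1]
force: [-0.2, -0.3, -0.4]
grip_width: 0.0013
grasp_force: 0.0
at [0.4997 0.2009 0.2412] [ 179.9718   -0.0577 -177.1431] shift [ 0.0128 -0.4609  0.141 ] turn -0.0004036992327827418
```

```bash
python3 -m crank '[{"x":0.001,"y":-0.05,"z":0,"turn":0},{"x":0.003,"y":-0.11,"z":0,"turn":0},{"x":0.005,"y":-0.17,"z":0,"turn":0},{"x":0.006,"y":-0.23,"z":0,"turn":0},{"x":0.008,"y":-0.29,"z":0.02,"turn":0},{"x":0.01,"y":-0.35,"z":0.05,"turn":0},{"x":0.012,"y":-0.41,"z":0.08,"turn":0},{"x":0.013,"y":-0.45,"z":0.11,"turn":0},{"x":0.013,"y":-0.461,"z":0.13,"turn":0},{"x":0.013,"y":-0.461,"z":0.14,"turn":0},{"x":0.013,"y":-0.461,"z":0.14,"turn":0}]' 0 20
python3 - <<'E'
from h import *
need(tow((-.0205,-.0635)),.063,182.88)
im=grab('scene'); p=proj('scene',[tuple(tow((-.0205,-.0635)))+(.081,)])[0]; print(p)
u,v=p.astype(int); cv2.imwrite('pics/s1.png',cv2.resize(im[max(v-60,0):v+60,max(u-80,0):u+80],None,fx=5,fy=5,interpolation=cv2.INTER_CUBIC))
E
```

```text
time_s: 2.72
tool_pos: [0.5111, -0.2577, 0.101]
tool_rot: [179.9, -0.0, -176.9]
force: [0.2, 0.5, 0.3]
grip_width: 0.0007
grasp_force: 0.0
at [ 0.5111 -0.2577  0.101 ] [ 179.8894   -0.0421 -176.9186] shift [ 0.0014 -0.0023  0.038 ] turn 0.003515548914151928
[201.9167 190.3947]
```

View pics/s1.png

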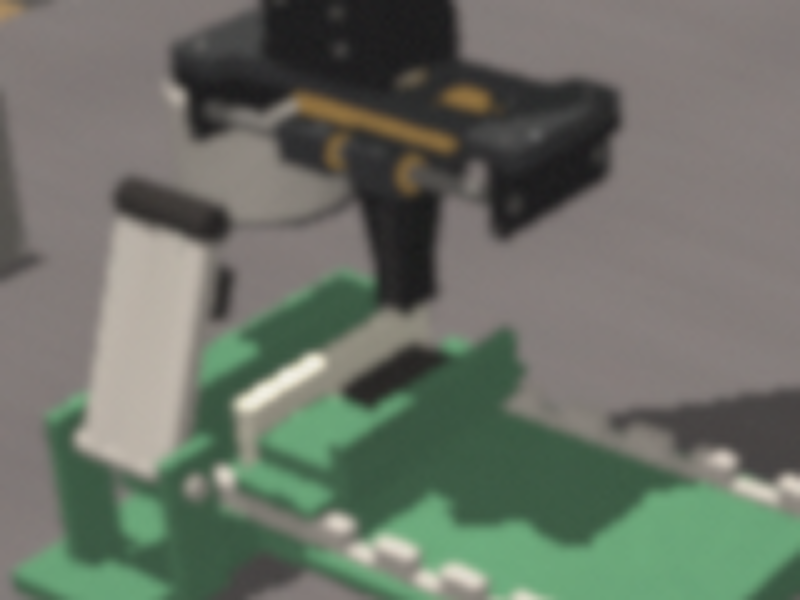

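The scene crop shows the closed fingertips at crop (405,305), where my projection puts them, over the thumb well. The plate and rear wall are clear on either side.

```bash
python3 -m crank '[{"x":0.001,"y":-0.002,"z":0.02,"turn":0},{"x":0.001,"y":-0.002,"z":0.032,"turn":0},{"x":0.001,"y":-0.002,"z":0.038,"turn":0},{"x":0.001,"y":-0.002,"z":0.041,"turn":0},{"x":0.001,"y":-0.002,"z":0.044,"turn":0},{"x":0.001,"y":-0.002,"z":0.045,"turn":0},{"x":0.001,"y":-0.002,"z":0.045,"turn":0}]' 0 20
```

```text
time_s: 3.65
tool_pos: [0.5093, -0.2629, 0.0568]
tool_rot: [180.0, -0.0, -177.1]
force: [-3.6, 1.5, 5.4]
grip_width: 0.0004
grasp_force: 2.5
```

```bash
python3 -m crank '[{"x":0,"y":0,"z":0.002,"turn":0},{"x":0,"y":0.01,"z":0.002,"turn":0},{"x":0,"y":0.025,"z":0.002,"turn":0},{"x":0,"y":0.045,"z":0.002,"turn":0},{"x":0,"y":0.065,"z":0.002,"turn":0},{"x":0,"y":0.085,"z":0.002,"turn":0},{"x":0,"y":0.105,"z":0.002,"turn":0}]' 0 20; python3 -m crank '[{"x":0,"y":0.02,"z":0,"turn":0},{"x":0,"y":0.035,"z":0,"turn":0},{"x":0,"y":0.05,"z":0,"turn":0},{"x":0,"y":0.06,"z":0,"turn":0},{"x":0,"y":0.06,"z":0,"turn":0}]'
```

```text
time_s: 4.53
tool_pos: [0.5048, -0.1594, 0.0555]
tool_rot: [-179.8, 0.1, -177.2]
force: [-2.8, -3.1, 5.9]
grip_width: 0.0003
grasp_force: 2.8
time_s: 5.15
tool_pos: [0.5016, -0.0972, 0.0554]
tool_rot: [180.0, 0.1, -177.1]
force: [-3.6, 1.4, 9.2]
grip_width: 0.0003
grasp_force: 4.2
```

```bash
python3 -m crank '[{"x":0,"y":0,"z":-0.03,"turn":0},{"x":0,"y":0,"z":-0.08,"turn":0},{"x":-0.005,"y":0.04,"z":-0.115,"turn":0.03},{"x":-0.015,"y":0.09,"z":-0.115,"turn":0.07},{"x":-0.03,"y":0.14,"z":-0.115,"turn":0.13},{"x":-0.031,"y":0.157,"z":-0.115,"turn":0.13},{"x":-0.031,"y":0.157,"z":-0.115,"turn":0.13}]' 0.06 20
python3 - <<'E'
from h import *
im=grab('top'); cv2.imwrite('pics/t2.png',cv2.resize(im[130:290,110:420],None,fx=2.5,fy=2.5,interpolation=cv2.INTER_CUBIC))
need((.5247,.0614),.038,175.44)
for b in bars(im,(118,175,256,258)): print(b)
E
```

```text
time_s: 6.02
tool_pos: [0.5244, 0.0614, 0.1693]
tool_rot: [-180.0, 0.0, 175.6]
force: [-0.1, -1.0, 0.4]
grip_width: 0.0574
grasp_force: 0.0
at [0.5244 0.0595 0.1693] [-179.9483    0.0195  175.4364] shift [-0.0001  0.002   0.1313] turn -6.27861863800139e-05
((133.15882873535156, 227.93527221679688), array([0.4943, 0.326 ]), np.float64(0.1230850917813067), np.float64(0.04132686539205945), np.float64(-4.16165685968535))
((189.0, 216.0), array([0.5217, 0.1856]), np.float64(0.2076055455861819), np.float64(0.20473904426336187), np.float64(88.62896838429077))
```

View pics/t2.png

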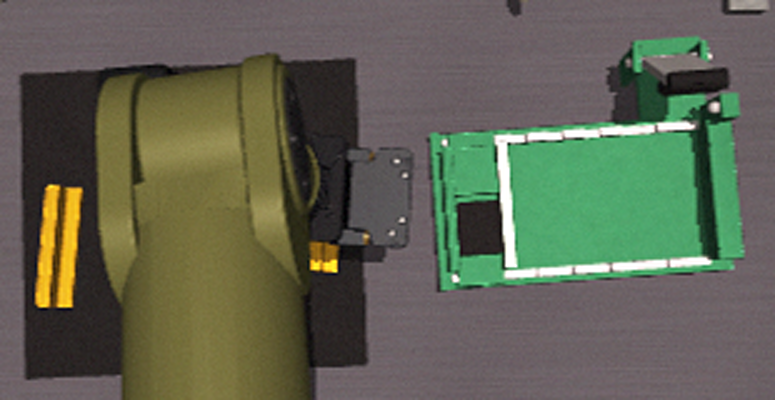

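The jaw is slid back: its white face plate is at crop col ~508 and the bed is clear from there to the fixed jaw at ~705. The gripper is over the bar at (320,258). Now I'll grasp it.

```bash
python3 -m crank '[{"x":0,"y":0.001,"z":0.05,"turn":0},{"x":0,"y":0.001,"z":0.1,"turn":0},{"x":0,"y":0.001,"z":0.125,"turn":0},{"x":0,"y":0.001,"z":0.133,"turn":0},{"x":0,"y":0.001,"z":0.133,"turn":0}]' 0.045 30; python3 -m crank '[{"x":0,"y":0,"z":0,"turn":0},{"x":0,"y":0,"z":0,"turn":0},{"x":0,"y":0,"z":0,"turn":0},{"x":0,"y":0,"z":0,"turn":0},{"x":0,"y":0,"z":-0.02,"turn":0},{"x":0,"y":0,"z":-0.06,"turn":0},{"x":0,"y":0,"z":-0.1,"turn":0},{"x":0,"y":0,"z":-0.1,"turn":0}]' 0 30
python3 - <<'E'
from h import *
need(tow((0,-.125+.026)),.10,182.88)
E
```

```text
time_s: 6.7
tool_pos: [0.5247, 0.0601, 0.0369]
tool_rot: [-180.0, 0.0, 175.3]
force: [-1.1, 0.9, -0.0]
grip_width: 0.045
grasp_force: 0.0
time_s: 7.7
tool_pos: [0.5265, 0.0618, 0.1395]
tool_rot: [179.9, 0.3, 175.4]
force: [1.1, -0.2, -2.8]
grip_width: 0.0099
grasp_force: 30.0
at [0.5265 0.0618 0.1395] [179.8641   0.329  175.4338] shift [-0.0336 -0.3547  0.0388] turn -0.12996008415544874
```

```bash
python3 -m crank '[{"x":-0.002,"y":-0.03,"z":0,"turn":-0.02},{"x":-0.008,"y":-0.08,"z":0,"turn":-0.04},{"x":-0.014,"y":-0.14,"z":0,"turn":-0.07},{"x":-0.02,"y":-0.2,"z":0,"turn":-0.1},{"x":-0.026,"y":-0.26,"z":0,"turn":-0.13},{"x":-0.031,"y":-0.31,"z":0,"turn":-0.13},{"x":-0.034,"y":-0.34,"z":0,"turn":-0.13},{"x":-0.034,"y":-0.351,"z":0.015,"turn":-0.13},{"x":-0.034,"y":-0.351,"z":0.035,"turn":-0.13},{"x":-0.034,"y":-0.351,"z":0.039,"turn":-0.13},{"x":-0.034,"y":-0.351,"z":0.039,"turn":-0.13}]' 0 30
python3 - <<'E'
from h import *
need(tow((0,-.095)),.10,182.88)
im=grab('top'); cv2.imwrite('pics/t3.png',cv2.resize(im[140:260,275:415],None,fx=5,fy=5,interpolation=cv2.INTER_CUBIC))
cv2.imwrite('pics/t3raw.png',im)
E
```

```text
time_s: 9.07
tool_pos: [0.5303, -0.2891, 0.0965]
tool_rot: [179.9, -0.1, -177.0]
force: [0.2, -0.4, -3.0]
grip_width: 0.0095
grasp_force: 3.0
at [ 0.5303 -0.2891  0.0965] [ 179.9135   -0.0762 -176.9881] shift [-0.0014 -0.0014 -0.0035] turn 0.0023023949222242338
```

View pics/t3.png

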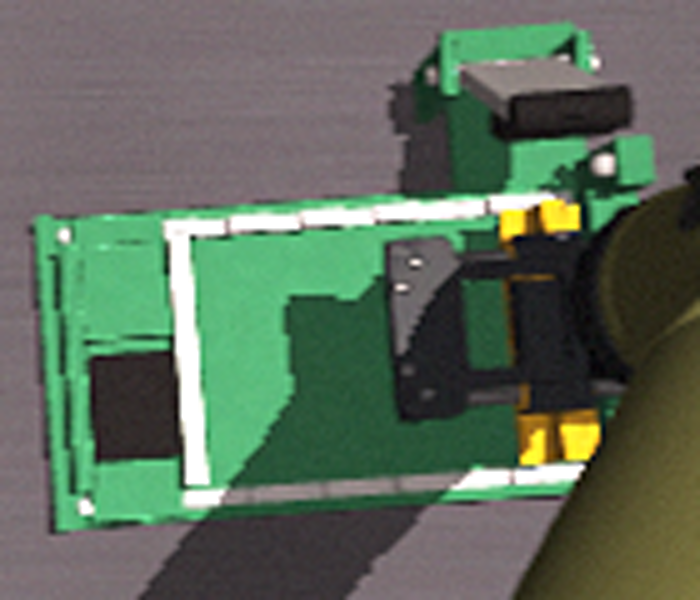

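The crop shows the bar held above the bed near the fixed jaw, its ends at crop (540,205) and (558,462). The grip force reads 3 N, so the grip has slackened. I'll regrip first, then measure the ends.

```bash
python3 -m crank '[{"x":0,"y":0,"z":0,"turn":0},{"x":0,"y":0,"z":0,"turn":0},{"x":0,"y":0,"z":0,"turn":0}]' 0 35;  cat >> h.py <<'E'
def ends(im,roi,ztop,zbot=None):
    "world/vice positions of the two end edges of a bar (flange top height) from mask rows"
    m=mask(im,(15,100,60),(32,255,255)); k=np.zeros_like(m); k[roi[1]:roi[3],roi[0]:roi[2]]=255; m&=k
    ys,xs=np.nonzero(m); 
    out=[]
    cols=np.unique(xs); t=[];b=[]
    for c in cols:
        r=ys[xs==c]
        if len(r)<3: continue
        t.append((c,r.min()-.5)); b.append((c,r.max()+.5))
    for q in(t,b):
        P=tov(ray('top',q,ztop)); print(np.c_[np.array(q),P*1000].round(1).tolist())
E
python3 - <<'E'
from h import *
im=cv2.imread('pics/t3raw.png'); ends(im,(372,170,405,240),.085)
need(tow((0,-.095)),.10,182.88)
E
```

```text
time_s: 9.5
tool_pos: [0.5305, -0.2912, 0.0979]
tool_rot: [-180.0, 0.0, -177.1]
force: [0.0, -0.5, -2.1]
grip_width: 0.0098
grasp_force: 35.0
[[375.0, 181.5, 56.9, -71.0], [376.0, 181.5, 56.7, -73.3], [377.0, 181.5, 56.5, -75.5], [378.0, 181.5, 56.4, -77.8], [379.0, 181.5, 56.2, -80.1], [380.0, 181.5, 56.0, -82.4], [381.0, 181.5, 55.9, -84.7], [382.0, 181.5, 55.7, -87.0], [383.0, 179.5, 60.2, -89.7], [384.0, 179.5, 60.0, -92.0], [385.0, 179.5, 59.8, -94.2], [386.0, 179.5, 59.6, -96.5], [387.0, 179.5, 59.5, -98.8], [388.0, 180.5, 57.0, -100.9], [389.0, 180.5, 56.8, -103.2], [390.0, 179.5, 59.0, -105.7], [391.0, 221.5, -37.7, -99.3], [392.0, 221.5, -37.9, -101.5], [393.0, 221.5, -38.0, -103.8], [394.0, 221.5, -38.2, -106.1], [395.0, 235.5, -70.2, -105.4], [396.0, 194.5, 23.3, -116.2], [397.0, 232.5, -63.7, -110.6], [398.0, 230.5, -59.4, -113.3], [399.0, 229.5, -57.2, -115.7], [400.0, 226.5, -50.6, -118.6], [401.0, 225.5, -48.5, -121.1], [402.0, 222.5, -41.8, -124.0], [403.0, 220.5, -37.4, -126.7], [404.0, 219.5, -35.3, -129.1]]
[[375.0, 189.5, 38.4, -69.4], [376.0, 202.5, 8.3, -69.0], 
[... 273 characters left out ...]
6.0, 231.5, -59.7, -85.9], [387.0, 231.5, -59.9, -88.1], [388.0, 231.5, -60.0, -90.4], [389.0, 231.5, -60.2, -92.7], [390.0, 231.5, -60.3, -94.9], [391.0, 231.5, -60.5, -97.2], [392.0, 231.5, -60.7, -99.5], [393.0, 230.5, -58.6, -101.9], [394.0, 239.5, -79.2, -102.3], [395.0, 239.5, -79.3, -104.6], [396.0, 239.5, -79.5, -106.9], [397.0, 239.5, -79.6, -109.1], [398.0, 239.5, -79.8, -111.4], [399.0, 239.5, -79.9, -113.7], [400.0, 239.5, -80.1, -115.9], [401.0, 239.5, -80.3, -118.2], [402.0, 239.5, -80.4, -120.4], [403.0, 239.5, -80.6, -122.7], [404.0, 239.5, -80.7, -124.9]]
at [ 0.5305 -0.2912  0.0979] [-179.9955    0.0424 -177.121 ] shift [-0.0013  0.0007 -0.0021] turn -1.7735333799428008e-05
```

```bash
python3 -m crank '[{"x":-0.0015,"y":0,"z":0.015,"turn":0},{"x":-0.0015,"y":0,"z":0.03,"turn":0},{"x":-0.0015,"y":0,"z":0.04,"turn":0},{"x":-0.0015,"y":0,"z":0.046,"turn":0},{"x":-0.0015,"y":0,"z":0.05,"turn":0},{"x":-0.0015,"y":0,"z":0.052,"turn":0},{"x":-0.0015,"y":0,"z":0.052,"turn":0}]' 0 35
```

```text
time_s: 10.38
tool_pos: [0.5317, -0.2911, 0.0473]
tool_rot: [179.9, 0.0, -177.1]
force: [-4.5, 1.7, 9.0]
grip_width: 0.0096
grasp_force: 35.0
```

```bash
python3 -m crank '[{"x":0,"y":0,"z":-0.001,"turn":0},{"x":0,"y":0,"z":-0.001,"turn":0},{"x":0,"y":0,"z":-0.001,"turn":0}]' 0.02 30;  python3 -m crank '[{"x":0,"y":0,"z":-0.02,"turn":0},{"x":0,"y":0,"z":-0.06,"turn":0},{"x":0,"y":0.04,"z":-0.11,"turn":0},{"x":0,"y":0.1,"z":-0.115,"turn":0},{"x":0,"y":0.16,"z":-0.115,"turn":0},{"x":0,"y":0.22,"z":-0.115,"turn":0},{"x":0,"y":0.28,"z":-0.115,"turn":0},{"x":0,"y":0.34,"z":-0.115,"turn":0},{"x":0,"y":0.34,"z":-0.115,"turn":0}]' 0.05 30
python3 - <<'E'
from h import *
im=grab('top','t4.png')
for roi in((275,170,420,245),(118,175,256,258)):
    print(roi)
    for b in bars(im,roi,.02 if roi[0]>200 else .013): print(b, tov(b[1]))
E
```

```text
time_s: 10.75
tool_pos: [0.5321, -0.2912, 0.0467]
tool_rot: [-180.0, 0.0, -177.1]
force: [-0.1, 0.0, -0.4]
grip_width: 0.0196
grasp_force: 0.0
time_s: 11.88
tool_pos: [0.5145, 0.0545, 0.1628]
tool_rot: [179.9, 0.1, -176.6]
force: [0.2, -0.4, 0.4]
grip_width: 0.05
grasp_force: 0.0
(275, 170, 420, 245)
((380.375244140625, 206.81520080566406), array([ 0.5333, -0.2892]), np.float64(0.12219337027395609), np.float64(0.03849481515555684), np.float64(2.683597248413014)) [ 0.0016 -0.0939]
(118, 175, 256, 258)
((133.16207885742188, 227.94247436523438), array([0.4943, 0.326 ]), np.float64(0.12329617611359707), np.float64(0.040742817433648916), np.float64(-4.670123532625306)) [-0.0065  0.5225]
((193.0, 216.0), array([0.5215, 0.1755]), np.float64(0.22268293102494038), np.float64(0.20464672392201014), np.float64(88.62896838429079)) [0.0131 0.3709]
```

Bar 1 lies square in the bed at vice (1.6, −94) mm. Next is the bar at (0.543, 0.130).

Run:
```python
from h import *
need((.5433,.1290),.037,185.7)
```

```text
at [0.5149 0.0508 0.1628] [ 179.9783    0.0909 -176.8411] shift [-0.0325  0.0765  0.1259] turn -0.04435032188092435
```

```bash
python3 -m crank '[{"x":-0.016,"y":0.04,"z":0,"turn":-0.02},{"x":-0.0325,"y":0.0765,"z":0.02,"turn":-0.044},{"x":-0.0325,"y":0.0765,"z":0.06,"turn":-0.044},{"x":-0.0325,"y":0.0765,"z":0.1,"turn":-0.044},{"x":-0.0325,"y":0.0765,"z":0.12,"turn":-0.044},{"x":-0.0325,"y":0.0765,"z":0.126,"turn":-0.044},{"x":-0.0325,"y":0.0765,"z":0.126,"turn":-0.044}]' 0.05 30; python3 -m crank '[{"x":0,"y":0,"z":0,"turn":0},{"x":0,"y":0,"z":0,"turn":0},{"x":0,"y":0,"z":0,"turn":0},{"x":0,"y":0,"z":0,"turn":0},{"x":0,"y":0,"z":-0.02,"turn":0},{"x":0,"y":0,"z":-0.06,"turn":0},{"x":0,"y":0,"z":-0.1,"turn":0},{"x":0,"y":0,"z":-0.1,"turn":0}]' 0 40
python3 - <<'E'
from h import *
need(tow((0,-.125+.073)),.10,182.88)
E
```

```text
time_s: 12.8
tool_pos: [0.5442, 0.1254, 0.0364]
tool_rot: [-180.0, 0.1, -174.7]
force: [0.2, -0.2, -0.4]
grip_width: 0.0499
grasp_force: 0.0
time_s: 13.8
tool_pos: [0.5454, 0.1271, 0.1386]
tool_rot: [179.9, 0.3, -174.6]
force: [0.7, -0.6, -2.1]
grip_width: 0.0095
grasp_force: 40.0
at [0.5454 0.1271 0.1386] [ 179.8961    0.3454 -174.6002] shift [ 0.0512 -0.3714  0.0376] turn 0.043978006209184566
```

```bash
python3 -m crank '[{"x":0.003,"y":-0.03,"z":0,"turn":0},{"x":0.01,"y":-0.08,"z":0,"turn":0.01},{"x":0.018,"y":-0.14,"z":0,"turn":0.02},{"x":0.026,"y":-0.2,"z":0,"turn":0.03},{"x":0.035,"y":-0.26,"z":0,"turn":0.04},{"x":0.043,"y":-0.32,"z":0,"turn":0.044},{"x":0.05,"y":-0.36,"z":0,"turn":0.044},{"x":0.051,"y":-0.371,"z":0.02,"turn":0.044},{"x":0.051,"y":-0.371,"z":0.037,"turn":0.044},{"x":0.051,"y":-0.371,"z":0.037,"turn":0.044},{"x":0.051,"y":-0.371,"z":0.037,"turn":0.044}]' 0 40
python3 - <<'E'
from h import *
need(tow((0,-.125+.073)),.10,182.88)
im=grab('top','t5.png'); cv2.imwrite('pics/t5c.png',cv2.resize(im[140:260,275:415],None,fx=5,fy=5,interpolation=cv2.INTER_CUBIC))
E
```

```text
time_s: 15.18
tool_pos: [0.528, -0.2458, 0.0983]
tool_rot: [180.0, -0.0, -177.0]
force: [0.3, -0.2, -2.0]
grip_width: 0.0093
grasp_force: 40.0
at [ 0.528  -0.2458  0.0983] [ 179.9523   -0.0158 -176.9679] shift [-0.0015 -0.0018 -0.0018] turn 0.002654179626957312
```

View pics/t5c.png

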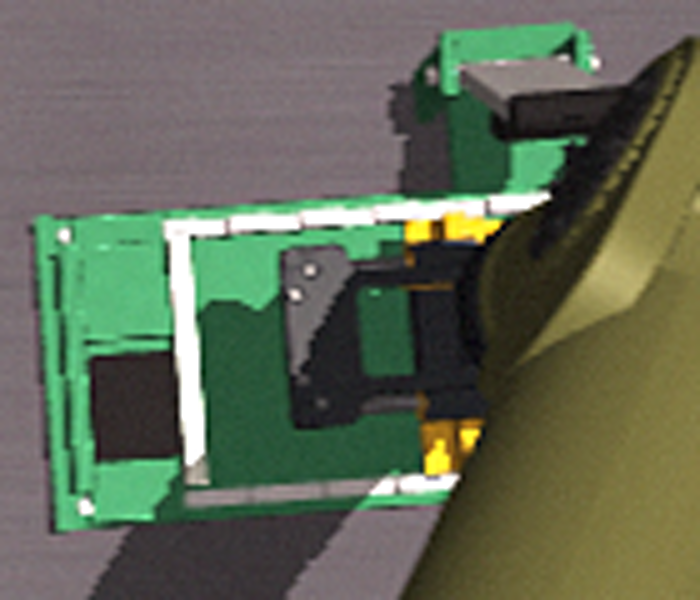

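The crop shows bar 2 hovering, ends at crop rows ~215 and ~473, so it sits a little low in the image. I'll put a number on it.

Run:
```python
from h import *
im=cv2.imread('pics/t5.png'); ends(im,(354,170,371,240),.078)
```

```text
[[356.0, 183.5, 56.3, -28.4], [357.0, 183.5, 56.1, -30.7], [358.0, 183.5, 55.9, -33.0], [359.0, 183.5, 55.8, -35.3], [360.0, 183.5, 55.6, -37.6], [361.0, 183.5, 55.4, -39.9], [362.0, 183.5, 55.3, -42.2], [363.0, 182.5, 57.4, -44.7], [364.0, 182.5, 57.3, -47.0], [365.0, 182.5, 57.1, -49.4], [366.0, 181.5, 59.3, -51.9], [367.0, 181.5, 59.1, -54.2], [368.0, 183.5, 54.2, -56.1], [369.0, 183.5, 54.1, -58.4], [370.0, 182.5, 56.2, -60.9]]
[[356.0, 197.5, 23.7, -25.6], [357.0, 197.5, 23.5, -27.9], [358.0, 222.5, -34.5, -25.3], [359.0, 229.5, -50.8, -26.3], [360.0, 234.5, -62.4, -27.6], [361.0, 234.5, -62.6, -29.9], [362.0, 234.5, -62.7, -32.2], [363.0, 234.5, -62.9, -34.5], [364.0, 234.5, -63.1, -36.7], [365.0, 233.5, -60.9, -39.2], [366.0, 233.5, -61.1, -41.5], [367.0, 232.5, -59.0, -44.0], [368.0, 231.5, -56.8, -46.5], [369.0, 239.5, -75.3, -47.2], [370.0, 239.5, -75.5, -49.5]]
```

```bash
python3 -m crank '[{"x":-0.0025,"y":-0.001,"z":0.015,"turn":0},{"x":-0.0025,"y":-0.001,"z":0.03,"turn":0},{"x":-0.0025,"y":-0.001,"z":0.04,"turn":0},{"x":-0.0025,"y":-0.001,"z":0.047,"turn":0},{"x":-0.0025,"y":-0.001,"z":0.052,"turn":0},{"x":-0.0025,"y":-0.001,"z":0.054,"turn":0},{"x":-0.0025,"y":-0.001,"z":0.054,"turn":0}]' 0 40
```

```text
time_s: 16.1
tool_pos: [0.5327, -0.2479, 0.0528]
tool_rot: [179.7, 0.3, -177.1]
force: [-16.5, 10.5, 51.6]
grip_width: 0.0097
grasp_force: 40.1
```

```bash
python3 -m crank '[{"x":0,"y":0,"z":-0.008,"turn":0},{"x":0,"y":0,"z":-0.014,"turn":0},{"x":0,"y":0,"z":-0.014,"turn":0}]' 0 40
python3 - <<'E'
from h import *
im=grab('top','t6.png'); a=im[165:250,330:410]; b=cv2.imread('pics/t4.png')[165:250,330:410]
s=grab('scene','s6.png')[170:260,130:260]
f=lambda i:cv2.resize(i,(400,425),interpolation=cv2.INTER_CUBIC)
cv2.imwrite('pics/m6.png',np.hstack([f(a),f(b)])); cv2.imwrite('pics/s6c.png',cv2.resize(s,None,fx=6,fy=6,interpolation=cv2.INTER_CUBIC))
o=env.get_obs(); print(tov(o['tool_pos']))
E
```

```text
time_s: 16.48
tool_pos: [0.5314, -0.2483, 0.0587]
tool_rot: [-180.0, 0.1, -177.1]
force: [4.0, 0.4, -0.6]
grip_width: 0.0096
grasp_force: 40.0
[ 0.0018 -0.053 ]
```

View pics/m6.png

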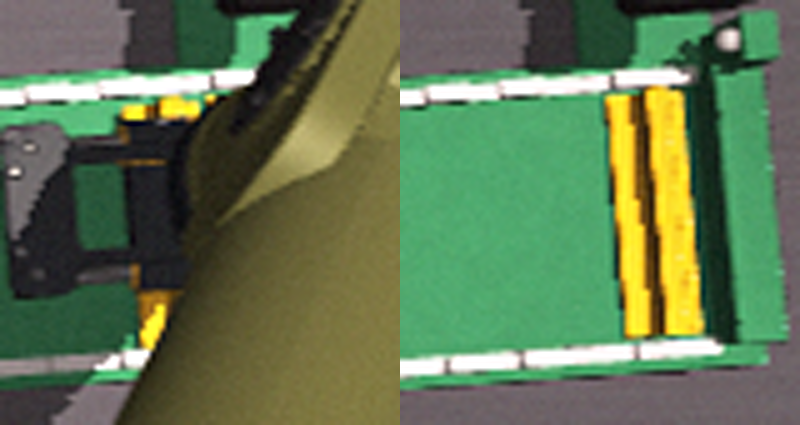

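View pics/s6c.png

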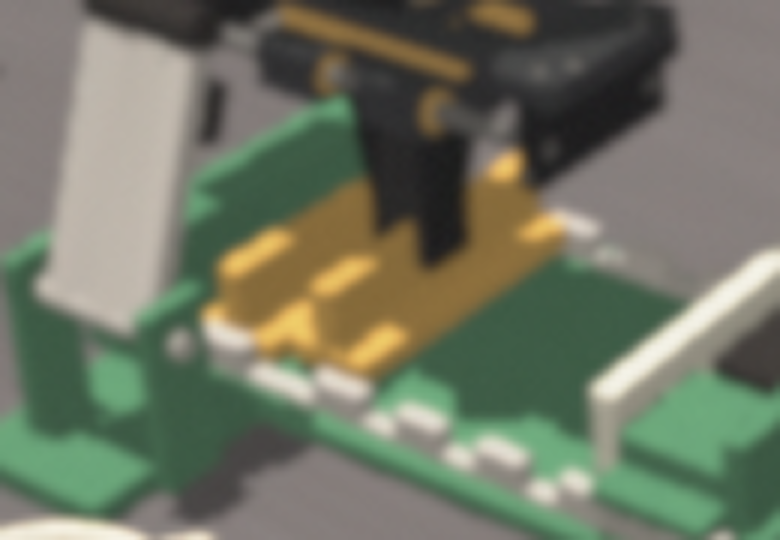

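The picture pair shows bar 1 well seated, and bar 2's near end on or over the −x rail at crop (150,348), with room at the far end (row ~107 against rail ~93). I'll measure the ends again at this height.

Run:
```python
from h import *
im=cv2.imread('pics/t6.png'); print('held'); ends(im,(352,175,373,240),.036)
im=cv2.imread('pics/t4.png'); print('bar1'); ends(im,(370,170,393,240),.020)
# rails inner edges: white mask
w=mask(im,(0,0,170),(180,60,255))
for c in range(352,392,4):
    r=np.nonzero(w[170:245,c])[0]+170; t=r[r<200]; b=r[r>220]
    q=[]
    if len(t): q.append(tov(ray('top',(c,t.max()+.5),.023)[0])*1000)
    if len(b): q.append(tov(ray('top',(c,b.min()-.5),.023)[0])*1000)
    print(c,np.array(q).round(1).tolist())
```

```text
held
[[354.0, 186.5, 54.3, -30.8], [355.0, 185.5, 56.6, -33.4], [356.0, 185.5, 56.4, -35.9], [357.0, 185.5, 56.2, -38.3], [358.0, 185.5, 56.1, -40.7], [359.0, 185.5, 55.9, -43.1], [360.0, 185.5, 55.7, -45.5], [361.0, 185.5, 55.5, -47.9], [362.0, 184.5, 57.8, -50.5], [363.0, 183.5, 60.0, -53.1], [364.0, 183.5, 59.9, -55.6], [365.0, 183.5, 59.7, -58.0], [366.0, 184.5, 57.1, -60.2], [367.0, 184.5, 56.9, -62.6], [368.0, 184.5, 56.7, -65.0], [369.0, 185.5, 54.1, -67.2], [370.0, 223.5, -38.0, -61.6], [371.0, 183.5, 58.6, -72.4], [372.0, 183.5, 58.4, -74.8]]
[[354.0, 197.5, 27.6, -28.6], [355.0, 197.5, 27.4, -31.0], [356.0, 222.5, -33.2, -28.3], [357.0, 224.5, -38.2, -30.3], [358.0, 234.5, -62.4, -30.7], [359.0, 234.5, -62.5, -33.1], [360.0, 234.5, -62.7, -35.4], [361.0, 233.5, -60.5, -38.0], [362.0, 239.5, -75.0, -39.2], [363.0, 239.5, -75.2, -41.6], [364.0, 239.5, -75.3, -44.0], [365.0, 239.5, -75.5, -46.4], [366.0, 239.5, -75.7, -48.8], [367.0, 239.5, -75.8, -51.1], [368.0, 239.5, -76.0, -53.5], [369.0, 239.5, -76.2, -55.9], [370.0, 239.5, -76.3, -58.3], [371.0, 239.5, -76.5, -60.7], [37
[... 859 characters left out ...]
8], [379.0, 231.5, -58.7, -85.2], [380.0, 231.5, -58.9, -87.6], [381.0, 231.5, -59.1, -90.0], [382.0, 231.5, -59.3, -92.5], [383.0, 231.5, -59.4, -94.9], [384.0, 231.5, -59.6, -97.3], [385.0, 231.5, -59.8, -99.7], [386.0, 231.5, -59.9, -102.2], [387.0, 231.5, -60.1, -104.6], [388.0, 231.5, -60.3, -107.0], [389.0, 231.5, -60.5, -109.4], [390.0, 230.5, -58.2, -112.1]]
352 [[63.6, -28.9], [-61.4, -18.5]]
356 [[62.8, -38.7], [-62.1, -28.2]]
360 [[62.1, -48.5], [-62.8, -37.9]]
364 [[61.4, -58.3], [-63.5, -47.6]]
368 [[60.7, -68.0], [-61.7, -57.5]]
372 [[-62.4, -67.1]]
376 [[64.2, -88.0], [-63.1, -76.8]]
380 [[63.5, -97.7], [-61.3, -86.7]]
384 [[62.7, -107.5], [-62.0, -96.4]]
388 [[-62.7, -106.0]]
```

Rails measure ±62.5 and bar 1 is centred, so the vice frame is good; bar 2 is held 3 mm too far to −x. I'll shift it and lower again.

```bash
python3 -m crank '[{"x":0,"y":0.001,"z":-0.004,"turn":0},{"x":-0.003,"y":0.001,"z":-0.004,"turn":0},{"x":-0.003,"y":0.001,"z":0.003,"turn":0},{"x":-0.003,"y":0.001,"z":0.006,"turn":0},{"x":-0.003,"y":0.001,"z":0.009,"turn":0},{"x":-0.003,"y":0.001,"z":0.012,"turn":0}]' 0 40
```

```text
time_s: 17.32
tool_pos: [0.5319, -0.2475, 0.0524]
tool_rot: [179.7, -0.1, -177.2]
force: [-18.7, 10.3, 53.8]
grip_width: 0.0096
grasp_force: 40.1
```

Run:
```python
from h import *
o=env.get_obs(); print(o['force'],o['wrist_torque'],o['tool_pos'],tov(o['tool_pos']),o['tool_rot'])
im=grab('scene','s7.png')[170:260,130:260]
cv2.imwrite('pics/s7c.png',cv2.resize(im,None,fx=6,fy=6,interpolation=cv2.INTER_CUBIC))
t=grab('top','t7.png')
# projection check of where bar corners should be, if centred under the TCP with flat bottom
for y in (-.053-.018,-.053+.018): print(proj('scene',[tuple(tow((.060,y)))+(.03,)])-[130,170], proj('top',[tuple(tow((.060,y)))+(.03,)]))
```

```text
[-18.7014  10.2525  53.8276] [ 2.3683  4.02   -0.0153] [ 0.5319 -0.2475  0.0524] [ 0.0022 -0.0522] [ 179.6975   -0.1174 -177.1907]
[[46.5519 54.7747]] [[369.8414 183.3084]]
[[59.1107 59.9547]] [[355.0879 184.3847]]
```

View pics/s7c.png

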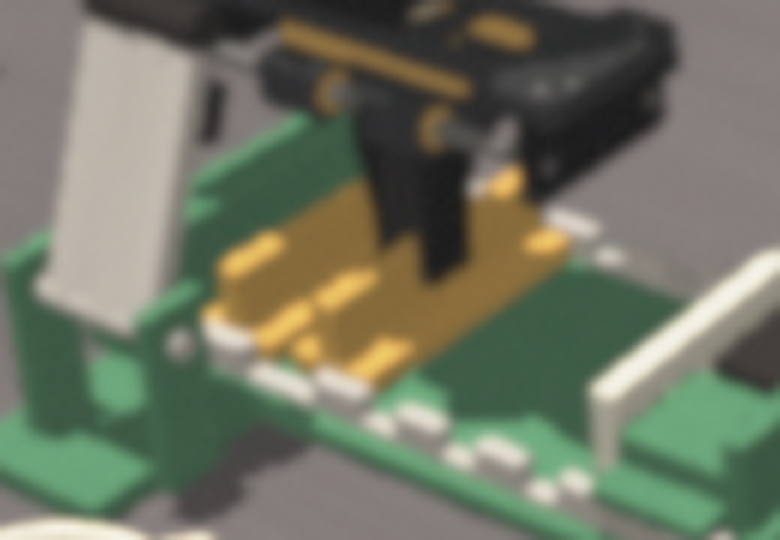

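Run:
```python
from h import *
def c(x,y,z): return ((proj('scene',[tuple(tow((x,y)))+(z,)])[0]-[130,170])*6).round(0)
for nm,cx,y,zb in(('bar1',0,-.095,.010),('bar2 z.019',0,-.0522,.019),('bar2 z.010',0,-.0522,.010)):
    print(nm,'web+x',c(cx+.06,y-.005,zb+.036),c(cx+.06,y+.005,zb+.036),'fl+x left/right corners top',c(cx+.06,y-.018,zb+.01),c(cx+.06,y+.018,zb+.01),'bottom right',c(cx+.06,y+.018,zb),'web-x',c(cx-.06,y+.005,zb+.036),'fl-x right',c(cx-.06,y+.018,zb+.01))
t=cv2.imread('pics/t7.png'); ends(t,(352,175,371,240),.03)
big=cv2.resize(cv2.imread('pics/s7.png')[195:245,155:225],None,fx=10,fy=10,interpolation=cv2.INTER_CUBIC); cv2.imwrite('pics/s7d.png',big)
```

```text
bar1 web+x [216. 267.] [236. 276.] fl+x left/right corners top [197. 316.] [270. 347.] bottom right [272. 369.] web-x [451. 142.] fl-x right [480. 208.]
bar2 z.019 web+x [302. 282.] [323. 290.] fl+x left/right corners top [281. 332.] [357. 363.] bottom right [359. 386.] web-x [535. 152.] fl-x right [565. 220.]
bar2 z.010 web+x [304. 303.] [325. 312.] fl+x left/right corners top [284. 352.] [359. 384.] bottom right [361. 407.] web-x [536. 172.] fl-x right [565. 239.]
[[353.0, 189.5, 47.8, -28.9], [354.0, 186.5, 55.0, -31.9], [355.0, 185.5, 57.3, -34.6], [356.0, 185.5, 57.1, -37.0], [357.0, 185.5, 56.9, -39.4], [358.0, 185.5, 56.7, -41.8], [359.0, 185.5, 56.6, -44.3], [360.0, 186.5, 53.9, -46.5], [361.0, 184.5, 58.7, -49.3], [362.0, 184.5, 58.5, -51.7], [363.0, 184.5, 58.3, -54.2], [364.0, 184.5, 58.1, -56.6], [365.0, 184.5, 57.9, -59.0], [366.0, 185.5, 55.3, -61.2], [367.0, 185.5, 55.1, -63.7], [368.0, 185.5, 55.0, -66.1], [369.0, 222.5, -35.3, -60.7], [370.0, 221.5, -33.0, -63.3]]
[[353.0, 197.5, 28.3, -27.2], [354.0, 197.5, 28.1, -29.7], [355.0, 221.5, -30.5, -27.2], [356.0, 223.5, -35.5, -29.2], [357.0, 234.5, -62.2, -29.3], [358.0, 234.5, -62.4, -31.8], [359.0, 234.5, -62.6, -34.2], [360.0, 233.5, -60.3, -36.8], [361.0, 238.5, -72.5, -38.1], [362.0, 239.5, -75.1, -40.3], [363.0, 239.5, -75.3, -42.8], [364.0, 239.5, -75.5, -45.2], [365.0, 239.5, -75.6, -47.6], [366.0, 239.5, -75.8, -50.0], [367.0, 239.5, -76.0, -52.4], [368.0, 239.5, -76.1, -54.8], [369.0, 239.5, -76.3, -57.2], [370.0, 239.5, -76.5, -59.6]]
```

View pics/s7d.png

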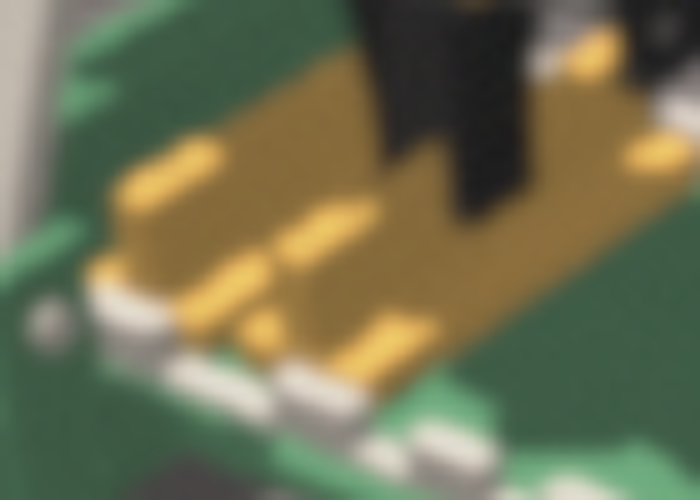

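Bar 2's corners project to a bottom height of about 10–13 mm at both ends. So it is already on the bed floor, having slipped down in the grip, and I've been pushing the fingers along its web. I'll release it and look.

```bash
python3 -m crank '[{"x":0,"y":0,"z":-0.006,"turn":0},{"x":0,"y":0,"z":-0.006,"turn":0},{"x":0,"y":0,"z":-0.006,"turn":0}]' 0.02 30;  python3 -m crank '[{"x":0,"y":0,"z":-0.02,"turn":0},{"x":0,"y":0,"z":-0.06,"turn":0},{"x":0,"y":0.04,"z":-0.105,"turn":0},{"x":0,"y":0.1,"z":-0.105,"turn":0},{"x":0,"y":0.16,"z":-0.105,"turn":0},{"x":0,"y":0.22,"z":-0.105,"turn":0},{"x":0,"y":0.28,"z":-0.105,"turn":0},{"x":0,"y":0.33,"z":-0.105,"turn":0},{"x":0,"y":0.38,"z":-0.105,"turn":0},{"x":0,"y":0.38,"z":-0.105,"turn":0}]' 0.05 30
python3 - <<'E'
from h import *
im=grab('top','t8.png')
for roi in((275,170,420,245),(118,175,256,258)):
    for b in bars(im,roi,.02 if roi[0]>200 else .013): print(b, tov(b[1]))
s=grab('scene','s8.png')
a=cv2.resize(im[165:250,280:410],(780,510))[:,:520]; cv2.imwrite('pics/m8.png',np.hstack([cv2.resize(im[165:250,330:410],(400,425),interpolation=cv2.INTER_CUBIC),cv2.resize(s[195:245,155:225],(400,425),interpolation=cv2.INTER_CUBIC)]))
E
```

```text
time_s: 17.8
tool_pos: [0.5323, -0.2472, 0.0516]
tool_rot: [180.0, -0.1, -177.1]
force: [-0.3, 0.3, -1.0]
grip_width: 0.0195
grasp_force: 0.0
time_s: 19.05
tool_pos: [0.5133, 0.1372, 0.1584]
tool_rot: [179.9, 0.0, -176.7]
force: [0.4, 0.4, -0.3]
grip_width: 0.0501
grasp_force: 0.0
((362.62066650390625, 209.44830322265625), array([ 0.5278, -0.2456]), np.float64(0.12056634688220347), np.float64(0.037975578112358084), np.float64(2.6549692832396485)) [-0.0017 -0.05  ]
((380.358642578125, 206.803466796875), array([ 0.5334, -0.2891]), np.float64(0.12214955274516263), np.float64(0.03853058613556912), np.float64(2.4790119745671566)) [ 0.0016 -0.0938]
((146.5, 215.99996948242188), array([0.524 , 0.2925]), np.float64(0.20626713943908695), np.float64(0.14509522258893778), np.float64(0.3574852512425861)) [0.0215 0.4876]
```

View pics/m8.png

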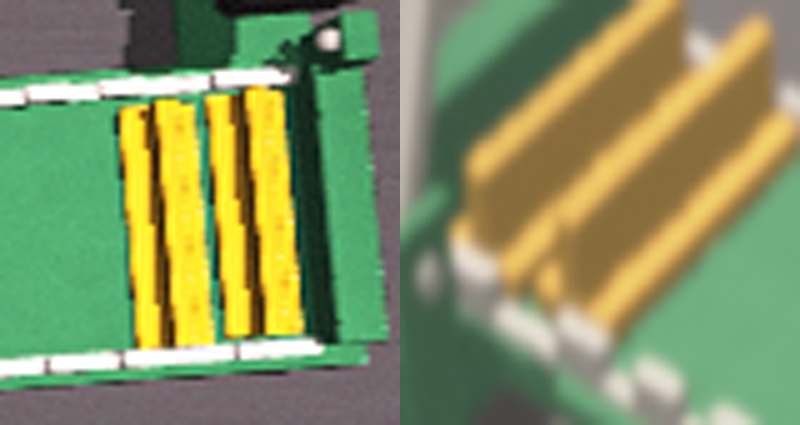

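Both bars lie flat between the rails. Next bar: (0.541, 0.258).

Run:
```python
from h import *
need((.5407,.2575),.036,188.0)
```

```text
at [0.5141 0.1319 0.1582] [-179.9583    0.0406 -177.0788] shift [-0.0329  0.1241  0.1222] turn -0.08864171202953805
```

```bash
python3 -m crank '[{"x":-0.01,"y":0.05,"z":0,"turn":-0.04},{"x":-0.026,"y":0.1,"z":0,"turn":-0.088},{"x":-0.033,"y":0.124,"z":0.01,"turn":-0.088},{"x":-0.033,"y":0.124,"z":0.05,"turn":-0.088},{"x":-0.033,"y":0.124,"z":0.09,"turn":-0.088},{"x":-0.033,"y":0.124,"z":0.115,"turn":-0.088},{"x":-0.033,"y":0.124,"z":0.122,"turn":-0.088},{"x":-0.033,"y":0.124,"z":0.122,"turn":-0.088}]' 0.05 30; python3 -m crank '[{"x":0,"y":0,"z":0,"turn":0},{"x":0,"y":0,"z":0,"turn":0},{"x":0,"y":0,"z":0,"turn":0},{"x":0,"y":0,"z":0,"turn":0},{"x":0,"y":0,"z":-0.02,"turn":0},{"x":0,"y":0,"z":-0.06,"turn":0},{"x":0,"y":0,"z":-0.1,"turn":0},{"x":0,"y":0,"z":-0.1,"turn":0}]' 0 45
python3 - <<'E'
from h import *
need(tow((0,-.125+.116)),.10,182.88)
E
```

```text
time_s: 20.15
tool_pos: [0.5414, 0.2564, 0.0361]
tool_rot: [-180.0, 0.0, -172.2]
force: [0.6, -0.7, -0.2]
grip_width: 0.0499
grasp_force: 0.2
time_s: 21.15
tool_pos: [0.5432, 0.2588, 0.1407]
tool_rot: [179.8, 0.4, -172.1]
force: [0.1, -0.0, -1.4]
grip_width: 0.0095
grasp_force: 45.0
at [0.5432 0.2588 0.1407] [ 179.8029    0.4454 -172.0921] shift [ 0.0797 -0.4569  0.0385] turn 0.08775284404326542
```

```bash
python3 -m crank '[{"x":0.005,"y":-0.03,"z":0,"turn":0.01},{"x":0.014,"y":-0.08,"z":0,"turn":0.03},{"x":0.024,"y":-0.14,"z":0,"turn":0.05},{"x":0.035,"y":-0.2,"z":0,"turn":0.07},{"x":0.045,"y":-0.26,"z":0,"turn":0.088},{"x":0.056,"y":-0.32,"z":0,"turn":0.088},{"x":0.066,"y":-0.38,"z":0,"turn":0.088},{"x":0.076,"y":-0.43,"z":0,"turn":0.088},{"x":0.079,"y":-0.455,"z":0.01,"turn":0.088},{"x":0.079,"y":-0.455,"z":0.03,"turn":0.088},{"x":0.079,"y":-0.455,"z":0.039,"turn":0.088},{"x":0.079,"y":-0.455,"z":0.039,"turn":0.088}]' 0 45
python3 - <<'E'
from h import *
im=grab('top','t9.png'); need(tow((0,-.007)),.10,182.88); ends(im,(330,170,354,240),.078)
E
```

```text
time_s: 22.65
tool_pos: [0.5237, -0.2036, 0.0955]
tool_rot: [180.0, -0.1, -177.1]
force: [0.3, 0.6, -1.4]
grip_width: 0.0092
grasp_force: 45.0
at [ 0.5246 -0.2036  0.0963] [ 179.98     -0.0509 -177.1009] shift [-0.0028  0.001  -0.0037] turn 0.00033339913467211245
[[336.0, 191.5, 41.0, 19.4], [337.0, 192.5, 38.5, 17.3], [338.0, 186.5, 52.4, 13.8], [339.0, 185.5, 54.5, 11.3], [340.0, 185.5, 54.3, 9.0], [341.0, 185.5, 54.2, 6.7], [342.0, 185.5, 54.0, 4.4], [343.0, 185.5, 53.8, 2.1], [344.0, 185.5, 53.7, -0.3], [345.0, 184.5, 55.8, -2.8], [346.0, 184.5, 55.7, -5.1], [347.0, 184.5, 55.5, -7.4], [348.0, 184.5, 55.3, -9.7], [349.0, 184.5, 55.1, -12.0], [350.0, 185.5, 52.6, -14.1], [351.0, 185.5, 52.5, -16.4], [352.0, 185.5, 52.3, -18.7], [353.0, 185.5, 52.1, -21.1]]
[[336.0, 200.5, 20.1, 21.1], [337.0, 199.5, 22.2, 18.6], [338.0, 225.5, -38.1, 21.2], [339.0, 225.5, -38.3, 18.9], [340.0, 199.5, 21.7, 11.7], [341.0, 233.5, -57.0, 15.8], [342.0, 234.5, -59.5, 13.7], [343.0, 232.5, -55.1, 11.0], [344.0, 239.5, -71.3, 10.0], [345.0, 239.5, -71.5, 7.7], [346.0, 239.5, -71.6, 5.4], [347.0, 239.5, -71.8, 3.1], [348.0, 239.5, -71.9, 0.9], [349.0, 239.5, -72.1, -1.4], [350.0, 239.5, -72.3, -3.7], [351.0, 239.5, -72.4, -6.0], [352.0, 239.5, -72.6, -8.3], [353.0, 239.5, -72.8, -10.6]]
```

```bash
python3 -m crank '[{"x":-0.005,"y":0.001,"z":0.01,"turn":0},{"x":-0.005,"y":0.001,"z":0.022,"turn":0},{"x":-0.005,"y":0.001,"z":0.032,"turn":0},{"x":-0.005,"y":0.001,"z":0.04,"turn":0},{"x":-0.005,"y":0.001,"z":0.04,"turn":0}]' 0 45;  python3 -m crank '[{"x":0,"y":0,"z":0.003,"turn":0},{"x":0,"y":0,"z":0.006,"turn":0},{"x":0,"y":0,"z":0.006,"turn":0}]' 0 45
```

```text
time_s: 23.32
tool_pos: [0.5299, -0.2026, 0.0568]
tool_rot: [180.0, -0.0, -177.1]
force: [-1.6, 1.2, 3.7]
grip_width: 0.0095
grasp_force: 45.0
time_s: 23.7
tool_pos: [0.5301, -0.2027, 0.0565]
tool_rot: [179.8, 0.0, -177.2]
force: [-16.7, 7.9, 45.2]
grip_width: 0.0096
grasp_force: 45.0
```

```bash
python3 -m crank '[{"x":0,"y":0,"z":-0.006,"turn":0},{"x":0,"y":0,"z":-0.008,"turn":0},{"x":0,"y":0,"z":-0.008,"turn":0}]' 0 45
python3 - <<'E'
from h import *
o=env.get_obs(); print(o['tool_pos'],tov(o['tool_pos']),o['force'])
im=grab('top','t10.png'); ends(im,(330,170,354,238),.036)
cv2.imwrite('pics/m10.png',np.hstack([cv2.resize(im[165:250,310:390],(400,425),interpolation=cv2.INTER_CUBIC),cv2.resize(grab('scene','s10.png')[185:250,155:240],(400,425),interpolation=cv2.INTER_CUBIC)]))
E
```

```text
time_s: 24.08
tool_pos: [0.5297, -0.2025, 0.0579]
tool_rot: [180.0, -0.0, -177.1]
force: [0.6, 0.1, -1.5]
grip_width: 0.0094
grasp_force: 45.0
[ 0.5297 -0.2025  0.0579] [ 0.0024 -0.0071] [ 0.638   0.1057 -1.4649]
[[334.0, 192.5, 43.3, 18.6], [335.0, 185.5, 60.2, 14.8], [336.0, 185.5, 60.0, 12.4], [337.0, 185.5, 59.8, 10.0], [338.0, 185.5, 59.6, 7.6], [339.0, 185.5, 59.4, 5.2], [340.0, 185.5, 59.3, 2.8], [341.0, 185.5, 59.1, 0.3], [342.0, 184.5, 61.3, -2.3], [343.0, 184.5, 61.2, -4.7], [344.0, 183.5, 63.4, -7.3], [345.0, 183.5, 63.3, -9.7], [346.0, 184.5, 60.6, -11.9], [347.0, 184.5, 60.5, -14.3], [348.0, 184.5, 60.3, -16.8], [349.0, 184.5, 60.1, -19.2], [350.0, 202.5, 16.2, -17.9], [351.0, 200.5, 20.8, -20.8], [352.0, 198.5, 25.5, -23.6], [353.0, 187.5, 52.1, -28.2]]
[[334.0, 198.5, 28.7, 19.8], [335.0, 223.5, -32.0, 22.3], [336.0, 223.5, -32.2, 19.9], [337.0, 237.5, -66.0, 20.2], [338.0, 237.5, -66.2, 17.8], [339.0, 237.5, -66.3, 15.4], [340.0, 237.5, -66.5, 13.0], [341.0, 237.5, -66.7, 10.6], [342.0, 237.5, -66.8, 8.2], [343.0, 237.5, -67.0, 5.8], [344.0, 237.5, -67.2, 3.4], [345.0, 237.5, -67.4, 1.1], [346.0, 237.5, -67.5, -1.3], [347.0, 237.5, -67.7, -3.7], [348.0, 237.5, -67.9, -6.1], [349.0, 237.5, -68.0, -8.5], [350.0, 237.5, -68.2, -10.9], [351.0, 237.5, -68.4, -13.3], [352.0, 237.5, -68.5, -15.7], [353.0, 237.5, -68.7, -18.1]]
```

View pics/m10.png

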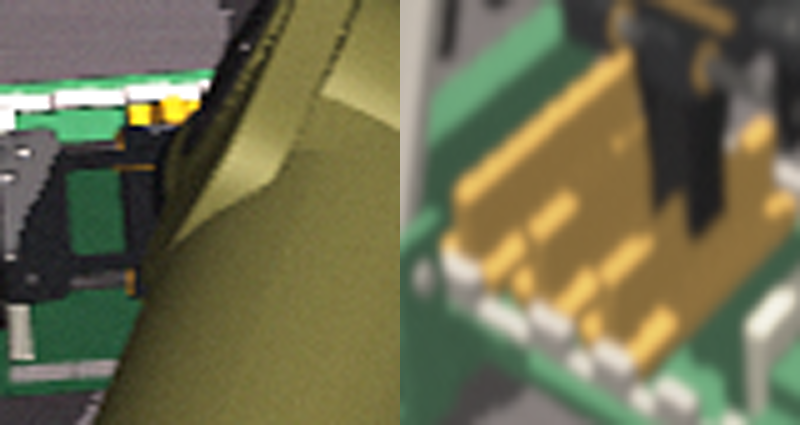

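Run:
```python
from h import *
def c(x,y,z): return proj('scene',[tuple(tow((x,y)))+(z,)])[0].round(1)
y=-.0071
for zb in(.010,.016,.025): print(zb,'web+x front corners',c(.06,y-.005,zb+.036),c(.06,y+.005,zb+.036),'fl+x right top/bot',c(.06,y+.018,zb+.01),c(.06,y+.018,zb),'web-x right',c(-.06,y+.005,zb+.036),'fl-x right',c(-.06,y+.018,zb+.01))
im=cv2.imread('pics/s10.png'); cv2.imwrite('pics/s10c.png',cv2.resize(im[200:250,190:250],(720,600),interpolation=cv2.INTER_CUBIC))
o=env.get_obs(); print(o['wrist_torque'])
```

```text
0.01 web+x front corners [196.8 227. ] [200.5 228.5] fl+x right top/bot [206.  240.7] [206.3 244.6] web-x right [235.  204.3] fl-x right [239.8 215.7]
0.016 web+x front corners [196.6 224.6] [200.3 226.1] fl+x right top/bot [205.9 238.4] [206.2 242.3] web-x right [234.9 202. ] fl-x right [239.8 213.4]
0.025 web+x front corners [196.3 221. ] [200.  222.5] fl+x right top/bot [205.6 234.8] [205.9 238.8] web-x right [234.8 198.6] fl-x right [239.7 210.1]
[ 0.0447 -0.009  -0.0005]
```

View pics/s10c.png

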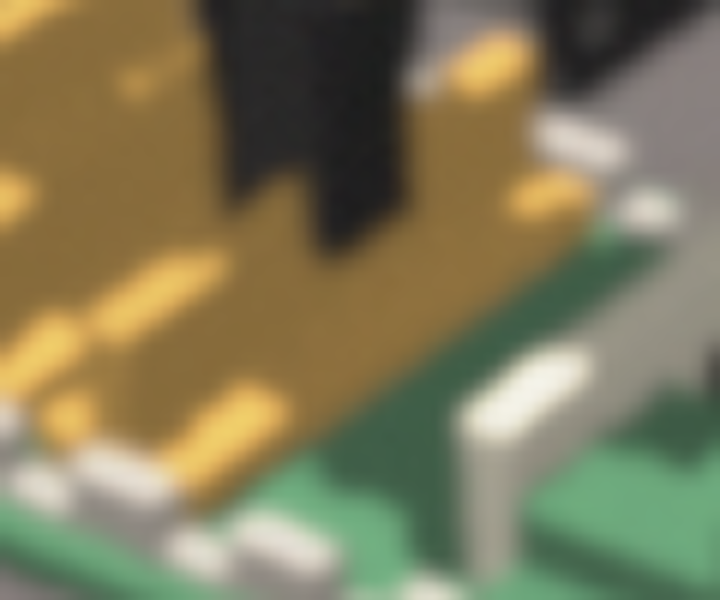

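Bar 3's corners put its bottom at about 10–12 mm at both ends, so it is on the floor. Release it.

```bash
python3 -m crank '[{"x":0,"y":0,"z":0,"turn":0},{"x":0,"y":0,"z":0,"turn":0},{"x":0,"y":0,"z":0,"turn":0}]' 0.02 30;  python3 -m crank '[{"x":0,"y":0,"z":-0.02,"turn":0},{"x":0,"y":0,"z":-0.06,"turn":0},{"x":0,"y":0.04,"z":-0.1,"turn":0},{"x":0.01,"y":0.1,"z":-0.1,"turn":0.02},{"x":0.02,"y":0.16,"z":-0.1,"turn":0.05},{"x":0.02,"y":0.22,"z":-0.1,"turn":0.08},{"x":0.02,"y":0.28,"z":-0.1,"turn":0.12},{"x":0.02,"y":0.34,"z":-0.1,"turn":0.12},{"x":0.02,"y":0.4,"z":-0.1,"turn":0.12},{"x":0.02,"y":0.4,"z":-0.1,"turn":0.12}]' 0.05 30
python3 - <<'E'
from h import *
im=grab('top','t11.png')
for roi in((275,170,420,245),(118,175,256,258)):
    for b in bars(im,roi,.02 if roi[0]>200 else .013): print(b, tov(b[1]))
need((.4943,.3255),.036,175.6)
w=mask(im,(0,0,170),(180,60,255)); c=[np.nonzero(w[r,300:330])[0]+300 for r in range(195,225)]
P=np.array([tov(ray('top',(q.max()+.5,r),.058)[0]) for r,q in zip(range(195,225),c) if len(q)]); print('jaw face y',np.median(P[:,1]), P.std(0))
E
```

```text
time_s: 24.55
tool_pos: [0.5301, -0.2027, 0.0586]
tool_rot: [-180.0, 0.0, -177.1]
force: [0.4, 0.4, 0.4]
grip_width: 0.0193
grasp_force: 0.0
time_s: 25.8
tool_pos: [0.4891, 0.2019, 0.16]
tool_rot: [179.8, 0.1, 176.5]
force: [0.2, -1.6, -0.9]
grip_width: 0.0502
grasp_force: 0.0
((344.2000427246094, 208.9000244140625), array([ 0.5301, -0.2005]), np.float64(0.12198269238731523), np.float64(0.03785407762921329), np.float64(2.8345089498386056)) [ 0.0029 -0.0052]
((362.6172180175781, 209.40692138671875), array([ 0.5279, -0.2455]), np.float64(0.12036376765240733), np.float64(0.037975578206836155), np.float64(2.654966342146708)) [-0.0016 -0.05  ]
((380.358642578125, 206.803466796875), array([ 0.5334, -0.2891]), np.float64(0.12214955274516263), np.float64(0.03853058613556912), np.float64(2.4790119745671566)) [ 0.0016 -0.0938]
at [0.4898 0.1982 0.1598] [179.9695   0.0821 176.2703] shift [0.004  0.1273 0.1239] turn 0.011698286496233229
jaw face y 0.07123027147739355 [0.0206 0.0007]
```

```bash
cp pics/t11.png pics/t11v.png
python3 - <<'E'
from h import *
im=cv2.imread('pics/t11.png'); cv2.imwrite('pics/t11v.png',cv2.resize(im[120:320,60:420],(720,400)))
for b in bars(im,(60,120,270,320)): print(b)
E
```

```text
((90.97998046875, 252.36001586914062), array([0.4375, 0.4327]), np.float64(0.3626417487852004), np.float64(0.19159779980569866), np.float64(8.463955444856952))
((148.0, 253.0), array([0.4309, 0.2885]), np.float64(0.040223141847553545), np.float64(0.029733470310299253), np.float64(88.8892305449818))
((181.14999389648438, 267.949951171875), array([0.3924, 0.2056]), np.float64(0.04899165753776376), np.float64(0.03796746941374262), np.float64(-86.7137611416996))
```

View pics/t11v.png

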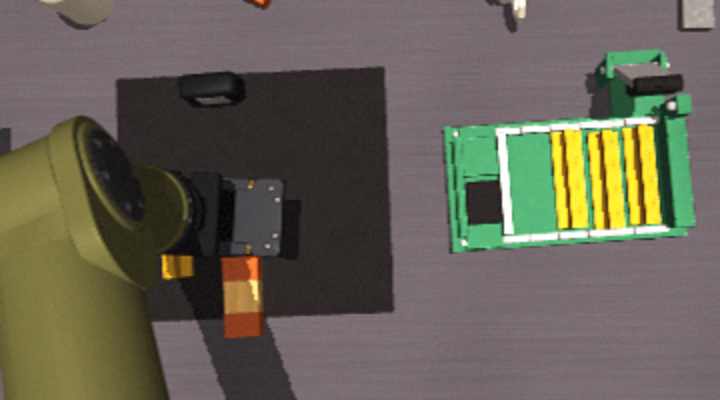

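The three bars in the bed look fine. The remaining bar has been knocked: its near end is now at about full-image (149,253). I'll back off to see it clear.

```bash
python3 -m crank '[{"x":0,"y":-0.04,"z":0,"turn":0},{"x":0,"y":-0.1,"z":0,"turn":0},{"x":0,"y":-0.16,"z":0,"turn":0},{"x":0,"y":-0.2,"z":0,"turn":0},{"x":0,"y":-0.2,"z":0,"turn":0}]' 0.05 30
python3 - <<'E'
from h import *
im=grab('top','t12.png'); 
for b in bars(im,(100,150,200,262)): print(b)
need((.4943,.3255),.036,175.6)
E
```

```text
time_s: 26.48
tool_pos: [0.4757, -0.0093, 0.1596]
tool_rot: [180.0, 0.1, 175.4]
force: [0.1, 0.9, -0.8]
grip_width: 0.05
grasp_force: 0.0
((147.04823303222656, 234.1751251220703), array([0.478, 0.291]), np.float64(0.12297764641079173), np.float64(0.04050295063070819), np.float64(4.112515213998188))
at [ 0.4759 -0.0066  0.1595] [179.9493   0.0719 175.6436] shift [0.0071 0.3324 0.1238] turn 0.0007603945750229083
```

```bash
python3 -m crank '[{"x":0.003,"y":0.04,"z":0,"turn":-0.03},{"x":0.007,"y":0.1,"z":0,"turn":-0.06},{"x":0.011,"y":0.16,"z":0,"turn":-0.1},{"x":0.015,"y":0.22,"z":0,"turn":-0.148},{"x":0.019,"y":0.27,"z":0,"turn":-0.148},{"x":0.0205,"y":0.2955,"z":0.01,"turn":-0.148},{"x":0.0205,"y":0.2955,"z":0.05,"turn":-0.148},{"x":0.0205,"y":0.2955,"z":0.09,"turn":-0.148},{"x":0.0205,"y":0.2955,"z":0.115,"turn":-0.148},{"x":0.0205,"y":0.2955,"z":0.1235,"turn":-0.148},{"x":0.0205,"y":0.2955,"z":0.1235,"turn":-0.148}]' 0.05 30; python3 -m crank '[{"x":0,"y":0,"z":0,"turn":0},{"x":0,"y":0,"z":0,"turn":0},{"x":0,"y":0,"z":0,"turn":0},{"x":0,"y":0,"z":0,"turn":0},{"x":0,"y":0,"z":0,"turn":0},{"x":0,"y":0,"z":0,"turn":0},{"x":0,"y":0,"z":-0.01,"turn":0},{"x":0,"y":0,"z":-0.03,"turn":0},{"x":0,"y":0,"z":-0.06,"turn":0},{"x":0,"y":0,"z":-0.1,"turn":0},{"x":0,"y":0,"z":-0.105,"turn":0}]' 0 30
python3 - <<'E'
from h import *
need(tow((0,.038)),.11,182.88)
E
```

```text
time_s: 27.9
tool_pos: [0.4763, 0.2919, 0.0349]
tool_rot: [-180.0, -0.0, -175.6]
force: [-0.6, 0.7, -0.2]
grip_width: 0.0497
grasp_force: 0.0
time_s: 29.28
tool_pos: [0.4779, 0.2939, 0.1435]
tool_rot: [179.8, 0.3, -175.5]
force: [0.2, -0.1, -2.6]
grip_width: 0.0099
grasp_force: 30.0
at [0.4779 0.2939 0.1435] [ 179.7892    0.308  -175.5188] shift [-0.0116 -0.4538  0.0319] turn 0.027946361330289143
```

```bash
python3 -m crank '[{"x":-0.001,"y":-0.03,"z":0,"turn":0},{"x":-0.002,"y":-0.08,"z":0,"turn":0.01},{"x":-0.004,"y":-0.14,"z":0,"turn":0.02},{"x":-0.006,"y":-0.2,"z":0,"turn":0.028},{"x":-0.008,"y":-0.26,"z":0,"turn":0.028},{"x":-0.01,"y":-0.32,"z":0,"turn":0.028},{"x":-0.012,"y":-0.38,"z":0,"turn":0.028},{"x":-0.013,"y":-0.43,"z":0,"turn":0.028},{"x":-0.014,"y":-0.454,"z":0.005,"turn":0.028},{"x":-0.014,"y":-0.454,"z":0.02,"turn":0.028},{"x":-0.014,"y":-0.454,"z":0.032,"turn":0.028},{"x":-0.014,"y":-0.454,"z":0.032,"turn":0.028}]' 0 30
python3 - <<'E'
from h import *
im=grab('top','t13.png'); need(tow((0,.038)),.10,182.88); ends(im,(308,170,336,238),.085)
def c(x,y,z): return proj('scene',[tuple(tow((x,y)))+(z,)])[0].round(1)
s=grab('scene','s13.png'); cv2.imwrite('pics/s13c.png',cv2.resize(s[165:235,195:275],(800,600)[0:1]+(600,) if 0 else (686,600),interpolation=cv2.INTER_CUBIC))
for zb in(.06,.07): print(zb,c(.06,.043,zb+.036),c(.06,.056,zb+.01),c(-.06,.043,zb+.036),c(-.06,.056,zb+.01))
E
```

```text
time_s: 30.78
tool_pos: [0.5244, -0.1567, 0.1061]
tool_rot: [179.9, -0.2, -177.0]
force: [-0.0, 1.0, -1.0]
grip_width: 0.0097
grasp_force: 30.0
at [ 0.5251 -0.1572  0.1071] [ 179.9509   -0.1039 -176.9844] shift [ 0.0001 -0.0004  0.0071] turn 0.0023659667433578585
[[314.0, 191.5, 44.0, 70.9], [315.0, 191.5, 43.8, 68.6], [317.0, 198.5, 27.3, 65.3], [318.0, 198.5, 27.1, 63.0], [319.0, 185.5, 57.1, 58.3], [320.0, 184.5, 59.2, 55.8], [321.0, 184.5, 59.1, 53.5], [322.0, 184.5, 58.9, 51.2], [323.0, 184.5, 58.7, 48.9], [324.0, 184.5, 58.6, 46.6], [325.0, 195.5, 32.9, 46.3], [326.0, 200.5, 21.2, 45.0], [327.0, 188.5, 48.8, 40.5], [328.0, 185.5, 55.6, 37.6], [329.0, 182.5, 62.4, 34.7], [330.0, 180.5, 66.8, 32.1], [331.0, 178.5, 71.3, 29.4], [332.0, 175.5, 78.1, 26.5], [333.0, 172.5, 84.9, 23.7], [334.0, 169.5, 91.8, 20.8], [335.0, 169.5, 91.6, 18.5]]
[[314.0, 199.5, 25.5, 72.3], [315.0, 195.5, 34.6, 69.3], [317.0, 237.5, -62.3, 72.2], [318.0, 237.5, -62.5, 69.9], [319.0, 237.5, -62.6, 67.7], [320.0, 237.5, -62.8, 65.4], [321.0, 237.5, -62.9, 63.1], [322.0, 237.5, -63.1, 60.8], [323.0, 237.5, -63.3, 58.5], [324.0, 237.5, -63.4, 56.3], [325.0, 237.5, -63.6, 54.0], [326.0, 237.5, -63.8, 51.7], [327.0, 237.5, -63.9, 49.4], [328.0, 237.5, -64.1, 47.1], [329.0, 237.5, -64.2, 44.8], [330.0, 237.5, -64.4, 42.6], [331.0, 237.5, -64.6, 40.3], [332.0, 237.5, -64.7, 38.0], [333.0, 237.5, -64.9, 35.7], [334.0, 237.5, -65.0, 33.5], [335.0, 237.5, -65.2, 31.2]]
0.06 [216.3 214.6] [222.  227.6] [251.  190.5] [256.  202.5]
0.07 [216.1 210.3] [221.8 223.4] [251.  186.4] [256.  198.5]
```

View pics/s13c.png

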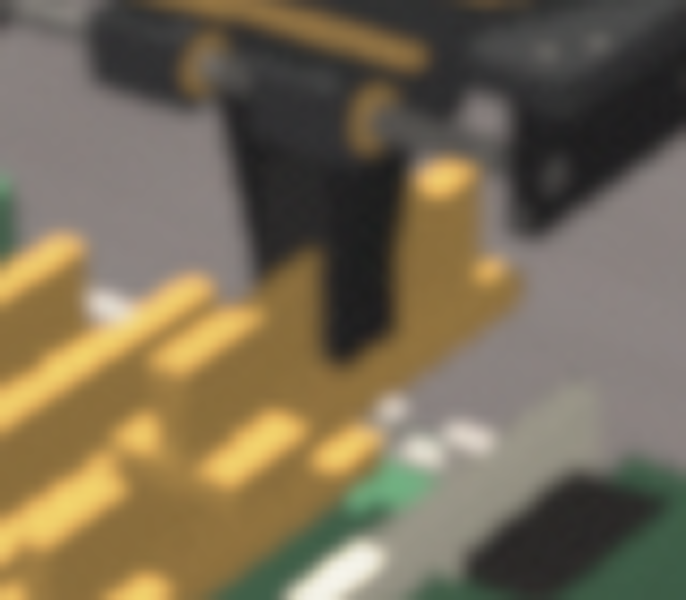

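Bar 4 is held at the height expected (bottom ≈ 73–75 mm) and centred to within about 1 mm. Lowering it.

```bash
python3 -m crank '[{"x":0,"y":0,"z":0.015,"turn":0},{"x":0,"y":0,"z":0.03,"turn":0},{"x":0,"y":0,"z":0.043,"turn":0},{"x":0,"y":0,"z":0.052,"turn":0},{"x":0,"y":0,"z":0.056,"turn":0},{"x":0,"y":0,"z":0.056,"turn":0}]' 0 30;  python3 -m crank '[{"x":0,"y":0,"z":0.003,"turn":0},{"x":0,"y":0,"z":0.006,"turn":0},{"x":0,"y":0,"z":0.008,"turn":0},{"x":0,"y":0,"z":0.008,"turn":0}]' 0 30
```

```text
time_s: 31.62
tool_pos: [0.5256, -0.159, 0.0519]
tool_rot: [-180.0, -0.0, -177.1]
force: [0.4, 0.6, -1.6]
grip_width: 0.0098
grasp_force: 30.0
time_s: 32.12
tool_pos: [0.5254, -0.1589, 0.0439]
tool_rot: [180.0, -0.0, -177.1]
force: [-0.2, -0.2, -1.5]
grip_width: 0.0099
grasp_force: 30.0
```

```bash
python3 -m crank '[{"x":0,"y":0,"z":0.0015,"turn":0},{"x":0,"y":0,"z":0.0015,"turn":0}]' 0 30; python3 -m crank '[{"x":0,"y":0,"z":0,"turn":0},{"x":0,"y":0,"z":0,"turn":0},{"x":0,"y":0,"z":0,"turn":0},{"x":0,"y":0,"z":-0.02,"turn":0},{"x":0,"y":0,"z":-0.06,"turn":0},{"x":0,"y":0,"z":-0.1,"turn":0},{"x":0,"y":0.05,"z":-0.11,"turn":0},{"x":0,"y":0.11,"z":-0.11,"turn":0},{"x":0,"y":0.17,"z":-0.11,"turn":0},{"x":0,"y":0.22,"z":-0.11,"turn":0},{"x":0,"y":0.22,"z":-0.11,"turn":0}]' 0.02 30
python3 - <<'E'
from h import *
im=grab('top','t14.png')
for b in bars(im,(275,170,420,245),.02): print(b, tov(b[1]))
m=mask(im,(0,0,0),(180,120,60))[195:240,285:330]
r=cv2.minAreaRect(max(cv2.findContours(m,cv2.RETR_EXTERNAL,cv2.CHAIN_APPROX_NONE)[0],key=cv2.contourArea)); print(r)
p=ray('top',(r[0][0]+285,r[0][1]+195),.044)[0]; print('button',p,tov(p)); need(p[:2],.10,182.88)
cv2.imwrite('pics/t14c.png',cv2.resize(im[140:260,275:415],None,fx=5,fy=5,interpolation=cv2.INTER_CUBIC))
E
```

```text
time_s: 32.38
tool_pos: [0.5255, -0.1589, 0.0425]
tool_rot: [180.0, -0.0, -177.1]
force: [-0.5, -1.1, -1.8]
grip_width: 0.0097
grasp_force: 30.0
time_s: 33.75
tool_pos: [0.514, 0.066, 0.1526]
tool_rot: [179.9, 0.0, -176.6]
force: [0.7, -0.4, -0.5]
grip_width: 0.0194
grasp_force: 0.0
((326.58526611328125, 210.6088104248047), array([ 0.5268, -0.1572]), np.float64(0.12201510048081453), np.float64(0.037856140996113764), np.float64(2.6447199264391226)) [0.0018 0.0383]
((344.2000427246094, 208.9000244140625), array([ 0.5301, -0.2005]), np.float64(0.12198269238731523), np.float64(0.03785407762921329), np.float64(2.8345089498386056)) [ 0.0029 -0.0052]
((362.6172180175781, 209.40692138671875), array([ 0.5279, -0.2455]), np.float64(0.12036376765240733), np.float64(0.037975578206836155), np.float64(2.654966342146708)) [-0.0016 -0.05  ]
((380.375244140625, 206.81520080566406), array([ 0.5333, -0.2892]), np.float64(0.12219337027395609), np.float64(0.03849481515555684), np.float64(2.683597248413014)) [ 0.0016 -0.0939]
((16.426467895507812, 24.544116973876953), (23.85261344909668, 17.64019775390625), 85.60128784179688)
button [ 0.5049 -0.0937  0.044 ] [-0.017   0.1028]
at [0.5143 0.0627 0.1526] [ 179.9973    0.0032 -176.8756] shift [ 0.018  -0.1556  0.0526] turn 0.004266410560912531
```

View pics/t14c.png

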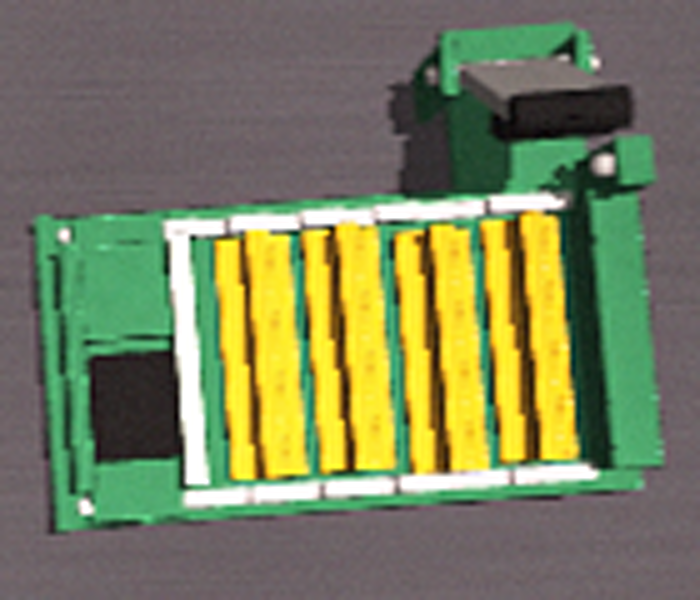

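All four bars lie flat and parallel in the bed (web positions at crop cols ~270, 360, 455 and 545). The button is at crop (132,405). Now I'll go to the button, press it and close the jaw.

```bash
python3 -m crank '[{"x":0.006,"y":-0.04,"z":0,"turn":0},{"x":0.014,"y":-0.1,"z":0,"turn":0},{"x":0.021,"y":-0.145,"z":0.02,"turn":0},{"x":0.021,"y":-0.157,"z":0.05,"turn":0},{"x":0.021,"y":-0.157,"z":0.053,"turn":0},{"x":0.021,"y":-0.157,"z":0.053,"turn":0}]' 0 20
python3 - <<'E'
from h import *
need(tow((-.020,.1015)),.057,182.88)
E
```

```text
time_s: 34.55
tool_pos: [0.5016, -0.0971, 0.1]
tool_rot: [180.0, 0.0, -177.1]
force: [0.2, 0.2, -0.0]
grip_width: 0.0003
grasp_force: 0.0
at [ 0.5016 -0.0971  0.1   ] [ 179.998     0.0102 -177.1444] shift [-0.0004  0.0019  0.043 ] turn -0.0004257554770574983
```

```bash
python3 -m crank '[{"x":0,"y":0.001,"z":0.02,"turn":0},{"x":0,"y":0.001,"z":0.032,"turn":0},{"x":0,"y":0.001,"z":0.038,"turn":0},{"x":0,"y":0.001,"z":0.042,"turn":0},{"x":0,"y":0.001,"z":0.046,"turn":0},{"x":0,"y":0.001,"z":0.046,"turn":0}]' 0 20; python3 -m crank '[{"x":0,"y":-0.006,"z":0,"turn":0},{"x":0,"y":-0.014,"z":0,"turn":0},{"x":0,"y":-0.022,"z":0,"turn":0},{"x":0,"y":-0.03,"z":0,"turn":0},{"x":0,"y":-0.037,"z":0,"turn":0},{"x":0,"y":-0.043,"z":0,"turn":0},{"x":0,"y":-0.043,"z":0,"turn":0}]' 0 20
```

```text
time_s: 35.3
tool_pos: [0.5016, -0.0963, 0.0553]
tool_rot: [180.0, -0.0, -177.1]
force: [-5.4, 1.7, 15.4]
grip_width: 0.0002
grasp_force: 7.4
time_s: 36.17
tool_pos: [0.5038, -0.1385, 0.0553]
tool_rot: [179.9, 0.0, -177.1]
force: [-5.9, 2.9, 14.0]
grip_width: 0.0005
grasp_force: 7.3
```

```bash
python3 -m crank '[{"x":0,"y":-0.004,"z":0,"turn":0},{"x":0,"y":-0.008,"z":0,"turn":0},{"x":0,"y":-0.011,"z":0,"turn":0},{"x":0,"y":-0.011,"z":0,"turn":0}]' 0 20
python3 - <<'E'
from h import *
o=env.get_obs(); print(tov(o['tool_pos']))
im=grab('top','t15.png')
for b in bars(im,(275,170,420,245),.02): print(b, tov(b[1]))
cv2.imwrite('pics/t15c.png',cv2.resize(im[140:260,275:415],None,fx=5,fy=5,interpolation=cv2.INTER_CUBIC))
E
```

```text
time_s: 36.67
tool_pos: [0.5055, -0.1468, 0.0553]
tool_rot: [179.7, 0.1, -177.0]
force: [-3.7, 8.5, 13.3]
grip_width: 0.0006
grasp_force: 6.7
[-0.0191  0.0497]
((351.5, 208.5), array([ 0.531 , -0.2182]), np.float64(0.20449429817575543), np.float64(0.17471016720531882), np.float64(88.62164854756898)) [ 0.0028 -0.0229]
```

```bash
python3 -m crank '[{"x":0,"y":-0.003,"z":0,"turn":0},{"x":0,"y":-0.005,"z":0,"turn":0},{"x":0,"y":-0.005,"z":0,"turn":0}]' 0 20; python3 -m crank '[{"x":0,"y":-0.003,"z":0,"turn":0},{"x":0,"y":-0.005,"z":0,"turn":0},{"x":0,"y":-0.005,"z":0,"turn":0}]' 0 20
```

```text
time_s: 37.1
tool_pos: [0.5066, -0.1527, 0.0553]
tool_rot: [179.8, 0.2, -177.0]
force: [-0.6, 6.0, 10.4]
grip_width: 0.0006
grasp_force: 4.9
time_s: 37.48
tool_pos: [0.5069, -0.1555, 0.0553]
tool_rot: [179.7, 0.2, -177.0]
force: [-2.1, 10.6, 11.7]
grip_width: 0.0005
grasp_force: 9.2
```

```bash
python3 -m crank '[{"x":0,"y":-0.003,"z":0,"turn":0},{"x":0,"y":-0.004,"z":0,"turn":0},{"x":0,"y":-0.004,"z":0,"turn":0}]' 0 20
python3 - <<'E'
from h import *
o=env.get_obs(); print(tov(o['tool_pos']))
im=grab('top','t16.png'); s=grab('scene','s16.png')
cv2.imwrite('pics/t16c.png',np.hstack([cv2.resize(im[150:250,315:415],(400,400),interpolation=cv2.INTER_CUBIC),cv2.resize(s[170:250,150:230],(400,400),interpolation=cv2.INTER_CUBIC)]))
E
```

```text
time_s: 37.85
tool_pos: [0.507, -0.1557, 0.0553]
tool_rot: [179.3, 0.1, -176.9]
force: [-3.6, 18.2, 16.0]
grip_width: 0.0005
grasp_force: 13.0
[-0.018   0.0408]
```

The jaw stops hard at the expected gap (≈0.144). I'll relax the push and lift straight off so the button springs up.

```bash
python3 -m crank '[{"x":0,"y":0.004,"z":0,"turn":0},{"x":0,"y":0.005,"z":-0.004,"turn":0},{"x":0,"y":0.005,"z":-0.008,"turn":0},{"x":0,"y":0.006,"z":-0.014,"turn":0},{"x":0,"y":0.006,"z":-0.03,"turn":0},{"x":0,"y":0.006,"z":-0.06,"turn":0},{"x":0,"y":0.03,"z":-0.11,"turn":0},{"x":0,"y":0.09,"z":-0.12,"turn":0},{"x":0,"y":0.15,"z":-0.12,"turn":0},{"x":0,"y":0.21,"z":-0.12,"turn":0},{"x":0,"y":0.21,"z":-0.12,"turn":0}]' 0 20
python3 - <<'E'
from h import *
im=grab('top','t17.png'); s=grab('scene','s17.png')
for b in bars(im,(275,170,420,245),.02): print(b, tov(b[1]))
cv2.imwrite('pics/t17c.png',np.hstack([cv2.resize(im[150:250,305:415],(400,364),interpolation=cv2.INTER_CUBIC),cv2.resize(s[170:250,142:230],(400,364),interpolation=cv2.INTER_CUBIC)]))
m=mask(im,(0,0,0),(180,120,60))[195:240,300:350]
r=cv2.minAreaRect(max(cv2.findContours(m,cv2.RETR_EXTERNAL,cv2.CHAIN_APPROX_NONE)[0],key=cv2.contourArea)); print(r)
for z in(.044,.036): print('button',tov(ray('top',(r[0][0]+300,r[0][1]+195),z)[0]))
E
```

```text
time_s: 39.33
tool_pos: [0.4947, 0.05, 0.1748]
tool_rot: [180.0, 0.2, -176.7]
force: [-0.6, -0.7, -0.1]
grip_width: 0.0003
grasp_force: 0.0
((362.9172668457031, 208.50692749023438), array([ 0.5301, -0.2463]), np.float64(0.13949071625059428), np.float64(0.12579865156665718), np.float64(-86.52551581213253)) [ 0.0005 -0.0509]
((22.0, 24.5), (21.0, 18.0), 90.0)
button [-0.0204  0.0536]
button [-0.0201  0.0528]
```

View pics/t17c.png

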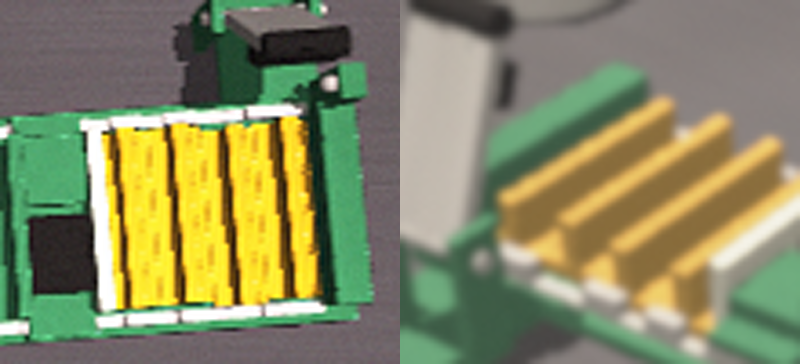

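The four bars stand flange to flange between the jaws (webs evenly spaced in both crops). The button at crop (60,253) reads vice y ≈ 53 mm, which gives a gap of about 0.145, inside the slot. I've used up my picture views (over the allowed 14, in fact), so from here I'll go by numbers only. Next is a two-view fix on the roller.

Run:
```python
from h import *
def blob(n,f,roi):
    m=mask(cv2.imread(f),(0,0,0),(180,255,55))[roi[1]:roi[3],roi[0]:roi[2]]
    c=max(cv2.findContours(m,cv2.RETR_EXTERNAL,cv2.CHAIN_APPROX_NONE)[0],key=cv2.contourArea); r=cv2.minAreaRect(c); return np.array(r[0])+roi[:2],r[1:]
u,i=blob('top','pics/t17.png',(372,152,408,172)); v,j=blob('scene','pics/s0.png' if 0 else 'pics/scene0.png',(140,155,175,190)); print(u,i,v,j)
a0,a1=ray('top',u,.0)[0],ray('top',u,.3)[0]; b0,b1=ray('scene',v,.0)[0],ray('scene',v,.3)[0]
da,db=a1-a0,b1-b0; s=np.linalg.lstsq(np.c_[da,-db],b0-a0,rcond=None)[0]; p,q=a0+s[0]*da,b0+s[1]*db; print(p,q,tov((p+q)/2))
need(tow((.087,-.088)),.21,182.88)
```

```text
[386.5446 162.4455] ((8.95533561706543, 27.66203498840332), 84.2894058227539) [154.9264 172.8925] ((20.947463989257812, 5.098649501800537), 10.619654655456543)
[ 0.6172 -0.2717  0.1626] [ 0.6205 -0.2752  0.1641] [ 0.0878 -0.0825]
at [0.495  0.0447 0.1746] [-179.9256    0.1218 -177.1153] shift [-0.1069 -0.3296 -0.0348] turn 8.200559323414474e-05
```

```bash
python3 -m crank '[{"x":-0.005,"y":-0.03,"z":-0.03,"turn":0},{"x":-0.02,"y":-0.08,"z":-0.05,"turn":0},{"x":-0.04,"y":-0.14,"z":-0.05,"turn":0},{"x":-0.06,"y":-0.2,"z":-0.05,"turn":0},{"x":-0.08,"y":-0.25,"z":-0.05,"turn":0},{"x":-0.1,"y":-0.3,"z":-0.045,"turn":0},{"x":-0.107,"y":-0.328,"z":-0.04,"turn":0},{"x":-0.107,"y":-0.328,"z":-0.036,"turn":0},{"x":-0.107,"y":-0.328,"z":-0.036,"turn":0}]' 0 20
python3 - <<'E'
from h import *
o=env.get_obs(); print(o['tool_pos'],tov(o['tool_pos']),o['force'])
E
```

```text
time_s: 40.55
tool_pos: [0.6167, -0.2773, 0.2095]
tool_rot: [180.0, -0.0, -177.2]
force: [0.2, 0.6, -0.7]
grip_width: -0.0
grasp_force: 0.0
[ 0.6167 -0.2773  0.2095] [ 0.0855 -0.0862] [ 0.1962  0.6004 -0.6692]
```

```bash
python3 -m crank '[{"x":-0.0025,"y":0,"z":0.01,"turn":0},{"x":-0.0025,"y":0,"z":0.0195,"turn":0},{"x":0.005,"y":0,"z":0.023,"turn":0},{"x":0.0125,"y":0,"z":0.0265,"turn":0},{"x":0.02,"y":0,"z":0.032,"turn":0},{"x":0.0275,"y":0,"z":0.037,"turn":0},{"x":0.034,"y":0,"z":0.0435,"turn":0},{"x":0.0405,"y":0,"z":0.05,"turn":0},{"x":0.0405,"y":0,"z":0.05,"turn":0}]' 0 20
python3 - <<'E'
from h import *
o=env.get_obs(); print(tov(o['tool_pos']),o['tool_pos'],o['force'])
im=grab('top','t18.png'); grab('scene','s18.png')
E
```

```text
time_s: 41.68
tool_pos: [0.5762, -0.2782, 0.1591]
tool_rot: [180.0, -0.1, -177.1]
force: [-1.2, 0.0, 2.8]
grip_width: 0.0006
grasp_force: 1.3
[ 0.045  -0.0851] [ 0.5762 -0.2782  0.1591] [-1.212   0.0274  2.7642]
```

Contact at 2.8 N, which matches the spring at this angle. Carrying on along the arc.

```bash
python3 -m crank '[{"x":0.0055,"y":0,"z":0.0075,"turn":0},{"x":0.0104,"y":0,"z":0.0146,"turn":0},{"x":0.0145,"y":0,"z":0.023,"turn":0},{"x":0.0182,"y":0,"z":0.031,"turn":0},{"x":0.021,"y":0,"z":0.04,"turn":0},{"x":0.0229,"y":0,"z":0.05,"turn":0},{"x":0.024,"y":0,"z":0.059,"turn":0},{"x":0.0245,"y":0,"z":0.066,"turn":0},{"x":0.0245,"y":0,"z":0.068,"turn":0},{"x":0.0245,"y":0,"z":0.068,"turn":0}]' 0 20
```

```text
time_s: 43.02
tool_pos: [0.5526, -0.2798, 0.0927]
tool_rot: [179.9, -0.0, -177.1]
force: [-6.0, 1.7, 11.2]
grip_width: 0.0002
grasp_force: 5.7
```

```bash
python3 -m crank '[{"x":0,"y":0,"z":-0.005,"turn":0},{"x":0,"y":0,"z":-0.02,"turn":0},{"x":0,"y":0,"z":-0.06,"turn":0},{"x":0,"y":0.03,"z":-0.11,"turn":0},{"x":0,"y":0.09,"z":-0.11,"turn":0},{"x":0,"y":0.15,"z":-0.11,"turn":0},{"x":0,"y":0.21,"z":-0.11,"turn":0},{"x":0,"y":0.27,"z":-0.11,"turn":0},{"x":0,"y":0.33,"z":-0.11,"turn":0},{"x":0,"y":0.35,"z":-0.11,"turn":0},{"x":0,"y":0.35,"z":-0.11,"turn":0}]' 0 20
python3 - <<'E'
from h import *
im=grab('top','t19.png')
m=mask(im,(0,0,0),(180,120,60))
for n,(a,b,c,d),z in(('roller',(365,170,405,225),.077),('button',(310,195,340,240),.044)):
    k=m[b:d,a:c]; q=max(cv2.findContours(k,cv2.RETR_EXTERNAL,cv2.CHAIN_APPROX_NONE)[0],key=cv2.contourArea); r=cv2.minAreaRect(q)
    p=ray('top',np.array(r[0])+(a,b),z)[0]; print(n,r[1],p,tov(p))
for b in bars(im,(275,170,420,245),.03): print(b[2:],tov(b[1]))
# silhouettes of webs: brightness transitions along mid bed
w=mask(im,(0,0,170),(180,60,255)); P=np.array([tov(ray('top',(q.max()+300.5,r),.058)[0]) for r in range(200,225) for q in [np.nonzero(w[r,300:350])[0]] if len(q)]); print('jaw face',np.median(P[:,1]))
print(env.get_obs()['force'],env.get_obs()['time_s'])
E
```

```text
time_s: 44.4
tool_pos: [0.5351, 0.0721, 0.2019]
tool_rot: [180.0, 0.0, -176.9]
force: [0.5, 0.2, 0.1]
grip_width: 0.0005
grasp_force: 0.0
roller (11.0, 22.0) [ 0.546  -0.2799  0.077 ] [ 0.0148 -0.0853]
button (21.0, 18.0) [ 0.5039 -0.143   0.044 ] [-0.0204  0.0536]
(np.float64(0.13809890950083764), np.float64(0.12454346113487096), np.float64(-86.52551581213251)) [-0.     -0.0489]
jaw face 0.024104120678802143
[-0.1114 -0.0214 -0.0979] 44.45
```

The roller is down (vice x ≈ 15 mm, i.e. level) and holding with the arm away. One light touch on the button will confirm it has sprung up and the jaw is locked.

Run:
```python
from h import *
need(tow((-.020,.053)),.075,182.88)
```

```text
at [0.5353 0.0698 0.2019] [-179.9779    0.0422 -177.0586] shift [ 0.042  -0.2115  0.1269] turn 0.001070983928123681
```

```bash
python3 -m crank '[{"x":0.01,"y":-0.04,"z":0,"turn":0},{"x":0.02,"y":-0.1,"z":0,"turn":0},{"x":0.032,"y":-0.16,"z":0.01,"turn":0},{"x":0.042,"y":-0.205,"z":0.04,"turn":0},{"x":0.042,"y":-0.2115,"z":0.08,"turn":0},{"x":0.042,"y":-0.2115,"z":0.115,"turn":0},{"x":0.042,"y":-0.2115,"z":0.127,"turn":0},{"x":0.042,"y":-0.2115,"z":0.134,"turn":0},{"x":0.042,"y":-0.2115,"z":0.1375,"turn":0},{"x":0.042,"y":-0.2115,"z":0.1405,"turn":0},{"x":0.042,"y":-0.2115,"z":0.1405,"turn":0}]' 0 20
python3 - <<'E'
from h import *
o=env.get_obs(); print(o['tool_pos'],o['force'],tov(o['tool_pos']))
E
```

```text
time_s: 45.82
tool_pos: [0.5046, -0.1437, 0.0619]
tool_rot: [-180.0, 0.1, -177.1]
force: [0.4, -0.7, 2.9]
grip_width: 0.0007
grasp_force: 1.2
[ 0.5046 -0.1437  0.0619] [ 0.3902 -0.6724  2.8627] [-0.0198  0.0529]
```

The button pushes back 2.9 N at the full-up height, so the jaw is locked. I'll retreat, check the lever is still down, and hand in.

```bash
python3 -m crank '[{"x":0,"y":0,"z":-0.01,"turn":0},{"x":0,"y":0,"z":-0.04,"turn":0},{"x":0,"y":0,"z":-0.09,"turn":0},{"x":0,"y":0.05,"z":-0.14,"turn":0},{"x":0,"y":0.11,"z":-0.14,"turn":0},{"x":0,"y":0.17,"z":-0.14,"turn":0},{"x":0,"y":0.2,"z":-0.14,"turn":0},{"x":0,"y":0.2,"z":-0.14,"turn":0},{"x":0,"y":0.2,"z":-0.14,"turn":0},{"x":0,"y":0.2,"z":-0.14,"turn":0}]' 0 20
python3 - <<'E'
from h import *
im=grab('top','t20.png'); m=mask(im,(0,0,0),(180,120,60))[170:225,365:405]
r=cv2.minAreaRect(max(cv2.findContours(m,cv2.RETR_EXTERNAL,cv2.CHAIN_APPROX_NONE)[0],key=cv2.contourArea)); print('roller',tov(ray('top',np.array(r[0])+(365,170),.077)[0]))
print(env.sign_off())
E
```

```text
time_s: 47.08
tool_pos: [0.4939, 0.0546, 0.2013]
tool_rot: [-180.0, 0.0, -177.3]
force: [-0.4, -0.2, 0.5]
grip_width: 0.0006
grasp_force: 0.0
roller [ 0.0159 -0.0854]
the job is handed in; nothing more can be done
None
```

I handed the job in at about 47 s (no verdict came back): by my last checks all four bars lie flange to flange in the vice, the jaw is locked and the lever is down and holding; I viewed 18 pictures, over the limit of 14.

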